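# Cure a batch of varnished nesting dolls in the UV box

## Task

The lamp of the curing box is still on at half power: pull up its selector, turn it to the middle notch (off, bar mark, pointing at the robot's side) and let it snap home, and only then slide the guard all the way open and stand every small nesting doll that is loose on the bench upright on the floor of the bay. Then slide the guard fully shut and, with it shut, pull the selector up again and turn it on to the full-power notch (large dot), snapped home. Leave the jar, the bottle, the can and the big doll where they are; the blanks in the wooden tray are not part of the batch.

Things in the scene. Friction and masses are not known exactly. Their poses are not given: they have to be found in the camera images.
- bay (a point): Centre of the bay's floor, 12 mm above the bench; axes as the box's (y along the guard's track). The bay is 170 mm (x) by 222 mm (y) inside; its walls with the tracks end 98 mm above its floor.
- guard (a joint): Sliding guard over the bay, a clear plate in a metal frame running in tracks along the box's y. Metres: 0 = fully shut, 0.215 = fully open; grows as it slides to +y. Drags with about 1.5 to 3 N and stays where it is left. Its underside is 87 mm above the bay floor.
- guard_handle (a point): Middle of the top edge of the guard's black upright grip: 60 mm long along the box's x, 14 mm thick along y, 36 mm high, on the middle of the guard (its top 140 mm above the bench). Moves with the guard; straight above the bay centre when shut. Pinch it from above and slide.
- selector (a joint): Pull-and-turn selector, vertical axis, rad, growing counter-clockwise from above. Three notches with about 0.1 play: 0 = half power (small dot, white pointer to front left), 0.9 = off (bar mark, pointer to the box's front), 1.8 = full power (large dot, pointer to front right). A pin blocks turning unless pulled up; let go over a notch it snaps down, between notches it stays up.
- selector_pull (a joint): How far the selector knob is pulled up, metres: 0 = snapped home in a notch, 0.014 = the stop. It must be more than about 0.007 up to turn. A spring pulls it down with 6 N at 0 and 12 N at the stop.
- selector_grip (a point): Middle of the top of the selector's finger bar: a straight bar 52 mm long, 14 mm wide, 32 mm high, on a disc 64 mm across. Site's -x axis runs along the bar to its pointer end, z is the axis of the knob; it turns and rises with the knob (top 110 mm above the bench when home). Grip the bar across its width from above.
- doll0: Varnished wooden nesting doll standing on its foot, 75 mm tall, about 60 g, one of three to five alike (None if absent in this run). Round body 41 to 43 mm across up to 36 mm height, neck at 45 mm, upright head 31 mm across from 45 to 69 mm height, which is where to take it from above. Origin: centre of the underside, z up its axis.
- doll1: Varnished wooden nesting doll standing on its foot, 75 mm tall, about 60 g, one of three to five alike (None if absent in this run). Round body 41 to 43 mm across up to 36 mm height, neck at 45 mm, upright head 31 mm across from 45 to 69 mm height, which is where to take it from above. Origin: centre of the underside, z up its axis.
- doll2: Varnished wooden nesting doll standing on its foot, 75 mm tall, about 60 g, one of three to five alike (None if absent in this run). Round body 41 to 43 mm across up to 36 mm height, neck at 45 mm, upright head 31 mm across from 45 to 69 mm height, which is where to take it from above. Origin: centre of the underside, z up its axis.
- doll3: Varnished wooden nesting doll standing on its foot, 75 mm tall, about 60 g, one of three to five alike (None if absent in this run). Round body 41 to 43 mm across up to 36 mm height, neck at 45 mm, upright head 31 mm across from 45 to 69 mm height, which is where to take it from above. Origin: centre of the underside, z up its axis.
- jar: Closed paint jar, 52 mm across and about 55 mm tall, standing in line with the dolls; a bystander. Origin: centre of underside.
- big_doll: Large nesting doll, 82 mm across and 143 mm tall, on the left of the bench; a bystander. Origin: centre of underside.
- varnish: Bottle, 60 mm across and 130 mm tall, on the left of the bench; a bystander. Origin: centre of underside.
- paint_can: Can, 70 mm across and 70 mm tall, on the right of the bench; a bystander. Origin: centre of underside.
- box: White metal UV curing box, fixed to the bench, 200 mm (x) by 530 mm (y, from -260 to +270). Origin under its middle; x away from its front (which faces the robot), y to its left, z up. Bay in the middle; on the +y side the lamp housing, over which the open guard parks; on the -y side a control step 60 mm high with the selector. Its tracks end 110 mm above the bench.
- doll4: Varnished wooden nesting doll standing on its foot, 75 mm tall, about 60 g, one of three to five alike (None if absent in this run). Round body 41 to 43 mm across up to 36 mm height, neck at 45 mm, upright head 31 mm across from 45 to 69 mm height, which is where to take it from above. Origin: centre of the underside, z up its axis.

How it is judged:
By the outcome, as a careful person would: the job done as asked, in the order asked, and still so for the second after the job is handed in, with the robot touching nothing.
Of doll0, doll1, doll2, doll3, doll4 only 3 to 5 are there at a start; the rules pass over those that are not, and their reading is None.
At some moment in a run one of doll0, doll1, doll2, doll3, doll4 may be knocked a few centimetres aside while the robot is not near it.
It also fails if it takes over 210 s, if anything falls off the work surface, if the arm or the gripper's body presses on something with over 40 N, if the wrist force passes 120 N, or if a joint passes its speed limit or range.

## Robot

A 6-joint arm with a two-finger parallel gripper is mounted at the origin on the work surface. World frame = base frame: x ahead of the robot, y to its left, z up, the work surface at z = 0. Lengths are in mm, angles in rad, forces in N, time in s.
With the tool pointing down it reaches from about 400 to 925 mm from the base axis. Payload 12.5 kg.
Tool frame: the origin (TCP) lies at the very end of the fingers, on their centre line; the grasp point (between the pads) lies 19 mm behind it (env.grip_point_offset is the distance from the TCP to the grasp point, in mm); z points along the fingers, y is the direction in which the jaws open and shut (so a half turn about z gives the same grasp; the last joint's range is limited). The gripper opens to 95 mm and grips with 3 to 60 N. Pads are 20 mm wide; open, the fingers measure 119 mm over their backs; the gripper's body (75 mm by 180 mm) begins 59 mm behind the grasp point.
Start: joints at [1.013, 0.491, 1.559, -0, 1.092, -0.106], TCP at [272.855, 562.318, 178.261] pointing down, gripper open.
Joint ranges: [-3.1, 3.1], [-0.84, 2.19], [0.05, 2.79], [-1.13, 4.28], [0.06, 2.93], [-2.69, 2.69]. Speed limits (rad/s): [2.22, 2.22, 2.79, 3.14, 3.14, 3.14].

## Interface

Orientations are given as [roll, pitch, yaw] about the fixed x, y, z axes, in that order (R = Rz(yaw) Ry(pitch) Rx(roll)).
In Python, from cell import env gives the robot as it stands.
- The arm moves only by the tool drive_tool, never from a script. Its argument "commands" is a list of rows, each an object of numbers: "dx", "dy", "dz": the shift along the world's x, y, z in mm; "yaw": the turn about the world's z in degrees. In form: [{"dx": .., "dy": .., "dz": .., "yaw": ..}, ...]. A call has 1 to 5 rows; each row shifts and turns the commanded pose from where the row before left it; what a row does not reach is not made up. A row lasts 1/12 s, in which the tool goes at most 41.7 mm and 7.16 degrees, less where a joint would pass 70% of its speed; a pose out of reach is approached as far as the arm can. A call with a gripper value outside its range is refused whole. "grip" is the opening, from 0 (shut) to 1 (fully open), set as the call begins (left out, the last holds). The fingers move at their own pace and stop on an object; the grip force is fixed at half the most. Time passes only in rows, so rows that do not move let the fingers close. It gives the time, the measured TCP pose, the force and the opening at its end, in the units of the state.
- env.state(): the state, without advancing time (a new reading comes with each control period).
- env.read_camera(name): name is "scene" or "side" or "wrist"; returns the picture (400x640x3 uint8, red, green, blue); there is no depth.
- env.calibration(name): a dict with "intrinsics" (3x3 intrinsics, pixels), "rvec" (rotation vector, rad) and "tvec" (3), from world to camera coordinates, as OpenCV has them. Camera axes: x right, y down, z forward; pixel columns grow to the right and rows downward; lengths in mm; the calibration is good to about 2 mm. A picture is of the moment at which its call begins: read the wrist's pose just before it. calibration takes no time and is no camera call; for the wrist camera it gives the pose at the moment of the call.
- env.job_done(): hands the job in, once; it reports no verdict.
Trained networks look in the newest picture that a camera, given by its name, has taken for a name from the list of things; names that differ only in an ending like _2 or _b are one class to them, and where a whole thing is asked for, a point or a joint stands for the part that bears it (a point fixed in the world has none). Each returns a list of dicts, best first, with "conf" (0 to 1); they miss things now and then, are a little off and sometimes report something else, mostly with a low value. They report only what shows in the picture. A call takes as long as a camera call.
- env.trace(query, camera): "pixels" (400x640 bool, what is visible of it) and "pixel" ([column, row] in pixels, amid what is visible of it).
- env.place_of(query, camera): "pixel" ([column, row] in pixels: a listed point, or the origin of a listed thing).
The state is a dict: "t": time; "joints": joint angles; "qvel": joint speeds; "tau": joint torques, N m; "eef_pos": TCP position; "tcp_rot": TCP orientation; "ft_force": force on the tool from outside, world axes, zero at the start; "moment": the same for the moment, N m; "opening": opening from 0.0 (shut) to 1.0 (fully open).
Only numpy, scipy, OpenCV 4.12 (cv2) and the standard library are available. Lean on these libraries where they do the work, as an engineer would, in place of code of your own. Each camera call takes 0.05 s, during which the arm holds its last target.

## Working session

There is one attempt and no reset: what is moved stays moved. The work goes in short steps, Python scripts to look and compute and a tool call to move; the robot and the scene stay as the last step left them, time stands still between calls to the robot, and variables do not carry over. Pictures are saved under pics/ and viewed, and the job is handed in when it is done.

Besides the shell and the picture viewer there is one more tool, called after "Emit:" as name(argument=value, ...) on one line, values as JSON. drive_tool: Moves the arm, as the interface text tells. Its arguments: {"type":"object","properties":{"commands":{"type":"array"},"grip":{"type":"number"}},"required":["commands"]}

```bash
mkdir -p pics; ls
cat > h.py <<'E'
import numpy as np, cv2
from cell import env
def save(cam,name):
    im=env.read_camera(cam); cv2.imwrite(f'pics/{name}.png',im[:,:,::-1]); return im
def cal(cam):
    c=env.calibration(cam); K=np.array(c['intrinsics'],float); R,_=cv2.Rodrigues(np.array(c['rvec'],float)); return K,R,np.array(c['tvec'],float).reshape(3)
def ray(cam,px,c=None):
    K,R,t=c or cal(cam); d=R.T@np.linalg.inv(K)@np.array([px[0],px[1],1.]); return -R.T@t,d
def at_z(cam,px,z,c=None):
    o,d=ray(cam,px,c); return o+d*(z-o[2])/d[2]
def proj(cam,P,c=None):
    K,R,t=c or cal(cam); p=K@(R@np.array(P,float)+t); return p[:2]/p[2]
def tri(obs):
    A=np.zeros((3,3));b=np.zeros(3)
    for o,d in obs:
        d=d/np.linalg.norm(d);M=np.eye(3)-np.outer(d,d);A+=M;b+=M@o
    return np.linalg.solve(A,b)
E
python3 - <<'E'
from h import *
s=env.state();print(s)
for c in('scene','side','wrist'):
    save(c,c+'0')
    o,_=ray(c,(320,200));print(c,o.round())
E
```

```text
pics
{'t': 0.0, 'joints': array([ 1.01344056e+00,  4.91562252e-01,  1.55945007e+00, -2.11598938e-05,
        1.09170880e+00, -1.05608738e-01]), 'qvel': array([ 2.00802397e-03, -2.15791393e-03, -2.98614009e-04, -2.84572983e-04,
        3.90091353e-04,  1.60514532e-05]), 'tau': array([-2.08318823e-03, -6.12646723e+01, -2.58172166e+01,  6.91518746e-02,
        4.82415897e-02, -9.77566674e-05]), 'eef_pos': array([272.67267581, 562.06273634, 177.6598894 ]), 'tcp_rot': array([-3.14046850e+00, -1.00292089e-04,  2.68985534e+00]), 'ft_force': array([-0.1889338 ,  0.08777619, -0.26960075]), 'moment': array([ 0.04229155, -0.01241669, -0.04635005]), 'opening': 1.0013102928825193}
scene [1125.  898. 1130.]
side [-150. -691.  738.]
wrist [203. 595. 383.]
```

View pics/scene0.png

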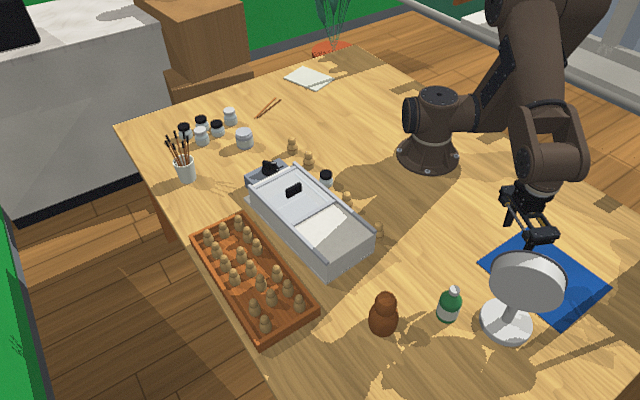

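View pics/side0.png

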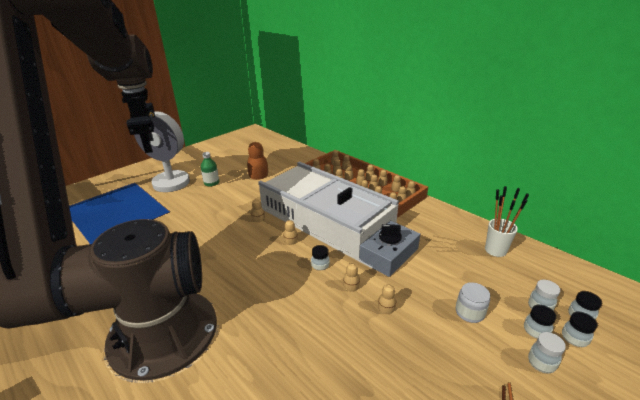

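View pics/wrist0.png

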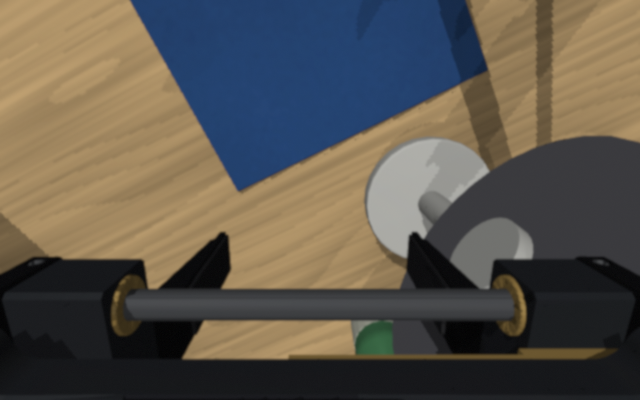

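Run:
```python
from h import *
for q in ['doll0','jar','big_doll','varnish','paint_can','box','guard_handle','selector_grip','bay']:
  obs={}
  for c in('scene','side'):
    r=env.place_of(q,c)
    print(q,c,[(np.round(d['pixel'],1).tolist(),round(d['conf'],2)) for d in r][:8])
    z={'guard_handle':140,'selector_grip':110,'bay':12}.get(q,0)
    print('   ',[at_z(c,d['pixel'],z).round().tolist()[:2] for d in r][:8])
print(env.state()['t'])
```

```text
doll0 scene [([309.4, 166.9], 0.73), ([293.6, 152.5], 0.58), ([345.3, 207.9], 0.56), ([377.7, 239.6], 0.51)]
    [[423.0, -212.0], [425.0, -324.0], [442.0, 46.0], [442.0, 224.0]]
doll0 side [([384.2, 307.6], 0.91), ([355.9, 287.7], 0.76), ([292.1, 240.6], 0.76), ([257.6, 220.7], 0.69)]
    [[425.0, -327.0], [428.0, -232.0], [443.0, 42.0], [433.0, 206.0]]
jar scene [([325.6, 181.0], 0.73)]
    [[418.0, -109.0]]
jar side [([321.0, 265.2], 0.9), ([260.9, 215.7], 0.25)]
    [[425.0, -103.0], [459.0, 222.0]]
big_doll scene [([378.9, 323.5], 0.65), ([346.3, 209.5], 0.65)]
    [[636.0, 460.0], [444.0, 54.0]]
big_doll side [([257.0, 175.9], 0.92)]
    [[623.0, 463.0]]
varnish scene [([291.5, 150.6], 0.37)]
    [[426.0, -339.0]]
varnish side [([338.1, 222.4], 0.68), ([212.0, 182.5], 0.63)]
    [[614.0, 5.0], [466.0, 548.0]]
paint_can scene [([247.9, 148.8], 0.72)]
    [[565.0, -453.0]]
paint_can side [([467.6, 314.8], 0.76), ([259.0, 220.5], 0.37)]
    [[549.0, -486.0], [437.0, 204.0]]
box scene [([300.4, 219.7], 0.61), ([267.5, 161.0], 0.16)]
    [[603.0, 2.0], [538.0, -338.0]]
box side [([339.8, 225.6], 0.64)]
    [[605.0, -11.0]]
guard_handle scene [([294.6, 186.8], 0.76)]
    [[604.0, -20.0]]
guard_handle side [([345.1, 189.8], 0.79), ([352.2, 285.1], 0.57)]
    [[610.0, -25.0], [318.0, -308.0]]
selector_grip scene []
    []
selector_grip side [([391.2, 225.6], 0.68)]
    [[592.0, -215.0]]
bay scene []
    []
bay side [([337.6, 224.3], 0.73), ([344.9, 219.9], 0.62)]
    [[593.0, -12.0], [627.0, -12.0]]
1.05
```

Emit:
drive_tool(commands=[{"dz":10,"dy":-20},{"dx":16,"dy":-35,"dz":5,"yaw":-1.3},{"dx":16,"dy":-35,"dz":5,"yaw":-1.3},{"dx":16,"dy":-35,"dz":5,"yaw":-1.3},{"dx":16,"dy":-35,"dz":5,"yaw":-1.3}])

```text
invalid input
```

Emit:
drive_tool(commands=[{"dx":16,"dy":-35,"dz":5,"yaw":-1.3},{"dx":16,"dy":-35,"dz":5,"yaw":-1.3},{"dx":16,"dy":-35,"dz":5,"yaw":-1.3},{"dx":16,"dy":-35,"dz":5,"yaw":-1.3},{"dx":16,"dy":-35,"dz":5,"yaw":-1.3}])

```text
t: 1.47
eef_pos: [353.2, 385.7, 203.5]
tcp_rot: [3.141, 0.0, 2.576]
ft_force: [0.8, 1.0, 1.0]
opening: 0.995
```

Emit:
drive_tool(commands=[{"dx":16,"dy":-35,"dz":5,"yaw":-1.3},{"dx":16,"dy":-35,"dz":5,"yaw":-1.3},{"dx":16,"dy":-35,"dz":5,"yaw":-1.3},{"dx":16,"dy":-35,"dz":5,"yaw":-1.3},{"dx":16,"dy":-35,"dz":5,"yaw":-1.3}])

```text
t: 1.88
eef_pos: [433.3, 210.6, 228.8]
tcp_rot: [3.141, 0.0, 2.462]
ft_force: [0.6, 0.1, 0.1]
opening: 0.999
```

Emit:
drive_tool(commands=[{"dx":16,"dy":-35,"yaw":-1.3},{"dx":16,"dy":-35,"yaw":-1.3},{"dx":16,"dy":-35,"yaw":-1.3},{"dx":16,"dy":-35,"yaw":-1.3},{"dx":16,"dy":-35,"yaw":-1.3}])

```text
invalid input
```

Run:
```python
from h import *
s=env.state();print(s['t'],s['eef_pos'],s['tcp_rot'],s['ft_force'])
for c in('scene','side','wrist'):
    save(c,c+'1')
    for q,z in [('selector_grip',110),('guard_handle',140),('box',0),('bay',12),('doll0',0),('jar',0)]:
        C=cal(c)
        print(c,q,[(np.round(d['pixel'],1).tolist(),round(d['conf'],2),at_z(c,d['pixel'],z,C).round(1).tolist()[:2]) for d in env.place_of(q,c)])
```

```text
1.8833 [433.27261657 210.56082539 228.75200576] [3.14102440e+00 3.45817942e-04 2.46194787e+00] [0.58379748 0.07798805 0.14062746]
scene selector_grip [([269.0, 162.3], 0.78, [594.8, -208.6])]
scene guard_handle [([292.3, 185.7], 0.55, [607.4, -28.8])]
scene box [([298.4, 218.9], 0.68, [606.3, -5.3])]
scene bay [([308.9, 169.8], 0.31, [441.2, -187.5]), ([378.5, 324.3], 0.15, [644.0, 466.1])]
scene doll0 [([309.6, 170.1], 0.74, [432.6, -196.1]), ([380.0, 238.9], 0.68, [434.3, 226.0]), ([296.2, 151.5], 0.57, [413.4, -323.1]), ([346.0, 208.5], 0.57, [441.9, 49.9])]
scene jar [([325.9, 183.0], 0.48, [423.5, -99.6])]
side selector_grip [([390.7, 224.5], 0.92, [594.8, -210.9])]
side guard_handle [([347.0, 188.0], 0.65, [622.3, -22.1])]
side box [([339.1, 224.9], 0.87, [605.8, -6.7]), ([288.0, 239.9], 0.17, [436.0, 53.8])]
side bay [([343.8, 224.8], 0.93, [604.5, -28.4])]
side doll0 [([353.6, 285.7], 0.75, [429.1, -222.6]), ([384.5, 308.3], 0.61, [423.9, -329.1]), ([258.5, 219.6], 0.54, [438.8, 209.4]), ([289.1, 239.6], 0.54, [439.4, 52.4])]
side jar [([321.0, 264.8], 0.88, [426.7, -101.6])]
wrist selector_grip []
wrist guard_handle []
wrist box [([277.7, 345.7], 0.87, [602.9, -3.7])]
wrist bay []
wrist doll0 [([320.4, 168.7], 0.77, [435.1, 212.3])]
wrist jar []
```

```bash
python3 -c "
import cv2,numpy as np
a=cv2.imread('pics/scene1.png')[100:300,200:440];b=cv2.imread('pics/side1.png')[130:330,220:460]
cv2.imwrite('pics/c1.png',np.hstack([cv2.resize(a,None,fx=1.65,fy=2.5),cv2.resize(b,None,fx=1.65,fy=2.5)]))"
```

```text
(no output)
```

View pics/wrist1.png

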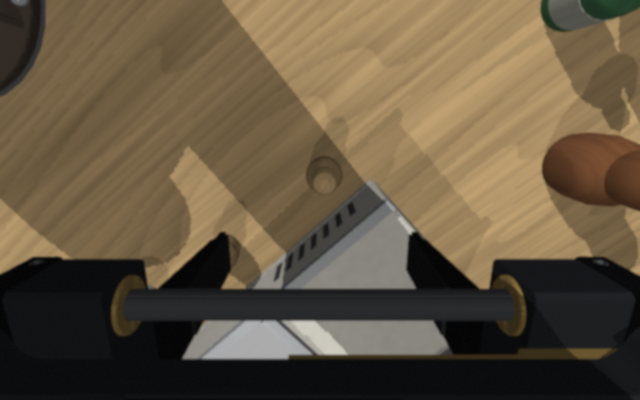

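View pics/c1.png

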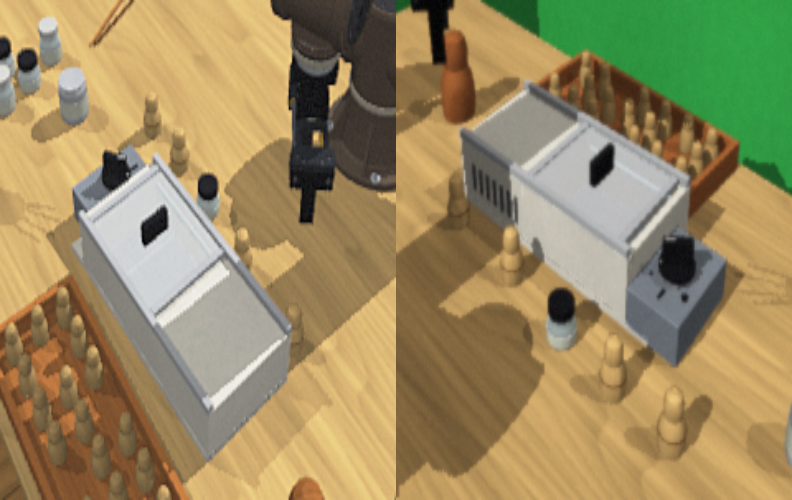

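Emit:
drive_tool(commands=[{"dx":17,"dy":-34,"dz":2,"yaw":-1.3},{"dx":17,"dy":-34,"dz":2,"yaw":-1.3},{"dx":17,"dy":-34,"dz":2,"yaw":-1.3},{"dx":17,"dy":-34,"dz":2,"yaw":-1.3},{"dx":17,"dy":-34,"dz":2,"yaw":-1.3}])

```text
t: 3.35
eef_pos: [518.4, 40.6, 238.5]
tcp_rot: [3.141, 0.0, 2.348]
ft_force: [-0.1, 0.8, 0.7]
opening: 1.001
```

Emit:
drive_tool(commands=[{"dx":17,"dy":-34,"dz":0,"yaw":-1.3},{"dx":17,"dy":-34,"dz":0,"yaw":-1.3},{"dx":17,"dy":-34,"dz":0,"yaw":-1.3},{"dx":17,"dy":-34,"dz":0,"yaw":-1.3},{"dx":17,"dy":-34,"dz":0,"yaw":-1.3}])

```text
t: 3.77
eef_pos: [603.4, -129.7, 238.2]
tcp_rot: [3.141, -0.0, 2.235]
ft_force: [0.9, 1.0, 0.5]
opening: 1.003
```

Emit:
drive_tool(commands=[{"dx":0,"dy":-36,"dz":0,"yaw":0},{"dx":0,"dy":-36,"dz":0,"yaw":0},{"dx":0,"dy":-36,"dz":0,"yaw":0},{"dx":0,"dy":-36,"dz":0,"yaw":0},{"dx":0,"dy":0,"dz":0,"yaw":0}])

```text
t: 4.18
eef_pos: [602.2, -277.5, 237.4]
tcp_rot: [-3.141, 0.001, 2.232]
ft_force: [0.1, -0.0, -0.4]
opening: 1.002
```

Run:
```python
from h import *
s=env.state();print(s['t'],s['eef_pos'],s['tcp_rot'],s['ft_force'],s['joints'])
for c in('wrist',):
    save(c,c+'2')
    for q,z in [('selector_grip',110),('guard_handle',140),('box',0),('bay',12),('doll0',0),('jar',0)]:
        C=cal(c)
        print(c,q,[(np.round(d['pixel'],1).tolist(),round(d['conf'],2),at_z(c,d['pixel'],z,C).round(1).tolist()[:2]) for d in env.place_of(q,c)])
```

```text
4.1833 [ 602.20455328 -277.53318667  237.38017448] [-3.14059966e+00  5.01728781e-04  2.23177929e+00] [ 0.10989466 -0.01142402 -0.41753119] [-5.30881261e-01  5.00054281e-01  1.37963069e+00 -1.16324487e-03
  1.26180908e+00 -1.19151029e+00]
wrist selector_grip [([351.5, 128.1], 0.91, [591.9, -212.8])]
wrist guard_handle []
wrist box [([182.3, 109.1], 0.45, [424.0, -320.9])]
wrist bay []
wrist doll0 [([230.6, 36.4], 0.87, [424.9, -214.3]), ([185.1, 110.2], 0.7, [427.9, -319.3])]
wrist jar [([180.4, 112.1], 0.28, [424.6, -324.8])]
```

View pics/wrist2.png

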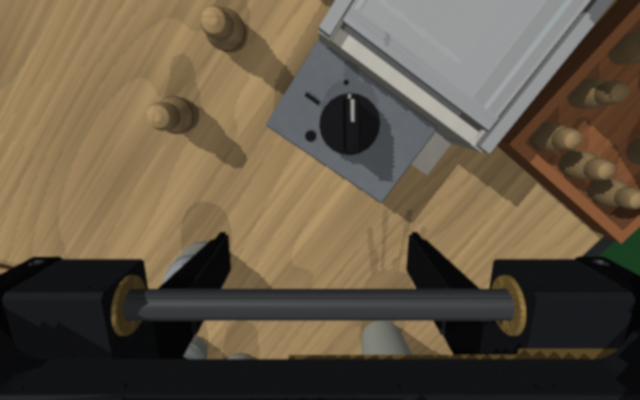

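Run:
```python
from h import *
C=cal('wrist')
im=cv2.imread('pics/wrist2.png'); cv2.imwrite('pics/w2z.png',cv2.resize(im[20:230,250:450],None,fx=2.8,fy=2.8,interpolation=cv2.INTER_CUBIC))
for p in [(268,125),(383,202),(320,42)]: print(p,at_z('wrist',p,60,C).round(1))
for p in [(335,37),(485,150)]: print(p,at_z('wrist',p,110,C).round(1))
print(at_z('wrist',(350,94),110,C),at_z('wrist',(352,122),110,C))
```

```text
(268, 125) [ 524.6 -262.    60. ]
(383, 202) [ 681.  -250.3   60. ]
(320, 42) [ 517.6 -161.5   60. ]
(335, 37) [ 530.3 -156.5  110. ]
(485, 150) [ 707.6 -144.5  110. ]
[ 571.74383711 -185.54757721  110.        ] [ 589.4179455  -203.90627358  110.        ]
```

View pics/w2z.png

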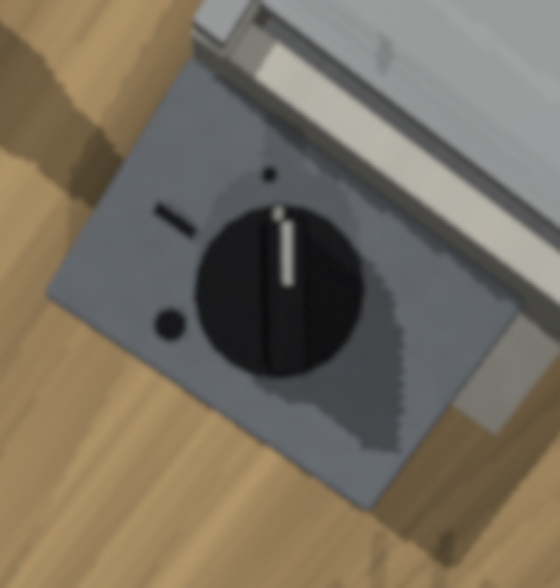

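Run:
```python
from h import *
C=cal('wrist')
print(at_z('wrist',(349.6,123.6),78,C),at_z('wrist',(349.6,123.6),74,C))
c=np.array([593,-212.]);a=np.radians(132.4)
for r in (26,-26):
  for w in(-7,7):
    for z in (110,78):
      p=proj('wrist',[c[0]+r*np.cos(a)-w*np.sin(a),c[1]+r*np.sin(a)+w*np.cos(a),z],C); print(r,w,z,((p-[250,20])*2.8).round())
s=env.state();print(np.degrees(s['tcp_rot'][2]))
```

```text
[ 591.87332675 -205.98841639   78.        ] [ 592.28558278 -205.93001011   74.        ]
26 -7 110 [296. 231.]
26 -7 78 [286. 231.]
26 7 110 [254. 234.]
26 7 78 [248. 234.]
-26 -7 110 [302. 386.]
-26 -7 78 [293. 373.]
-26 7 110 [262. 389.]
-26 7 78 [256. 376.]
128.1975662467677
```

Emit:
drive_tool(commands=[{"dx":-4,"dy":24,"dz":-10,"yaw":1.4},{"dx":-4,"dy":24,"dz":-30,"yaw":1.4},{"dx":-3,"dy":23,"dz":-30,"yaw":1.4},{"dx":0,"dy":0,"dz":-30,"yaw":0},{"dx":0,"dy":0,"dz":0,"yaw":0}], grip=0.4)

```text
t: 4.95
eef_pos: [589.7, -197.7, 133.8]
tcp_rot: [-3.139, -0.007, 2.312]
ft_force: [-0.9, 0.7, -0.4]
opening: 0.706
```

Run:
```python
from h import *
s=env.state();print(s['t'],s['eef_pos'],np.degrees(s['tcp_rot'][2]),s['opening'])
save('wrist','wrist3')
for c in ('scene','side'):
    save(c,c+'3')
    print([(at_z(c,d['pixel'],110).round(1),d['conf']) for d in env.place_of('selector_grip',c)])
a=cv2.imread('pics/scene3.png')[110:210,200:330];b=cv2.imread('pics/side3.png')[160:260,330:460]
cv2.imwrite('pics/c3.png',np.hstack([cv2.resize(a,None,fx=3,fy=4),cv2.resize(b,None,fx=3,fy=4)]))
```

```text
4.95 [ 589.70516101 -197.70789766  133.78949845] 132.46800147265532 0.7063893131151112
[(array([ 601.8, -214.2,  110. ]), 0.53)]
[(array([ 586.2, -218.3,  110. ]), 0.75)]
```

View pics/c3.png

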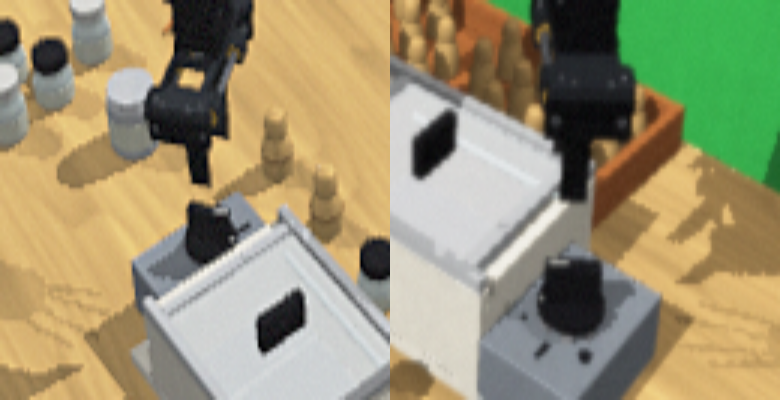

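View pics/wrist3.png

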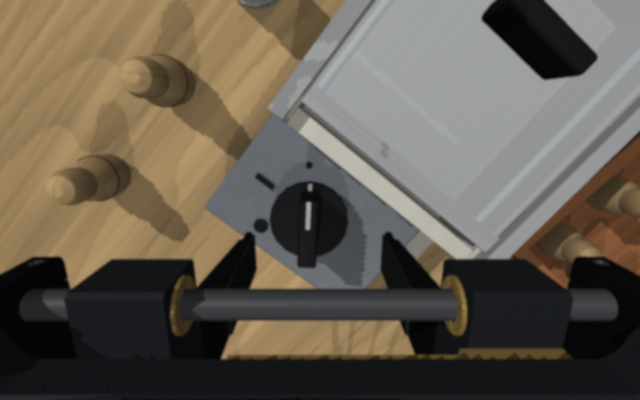

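Run:
```python
from h import *
C=cal('wrist');s=env.state();print(s['eef_pos'],np.degrees(s['tcp_rot']),s['t'])
print('disc',at_z('wrist',(309,220),76,C))
print([ (d['conf'],d['pixel'],at_z('wrist',d['pixel'],110,C)) for d in env.place_of('selector_grip','wrist')])
for c in [(592,-206)]:
 a=np.radians(132.4)
 for r in (26,-26):
  p=proj('wrist',[c[0]+r*np.cos(a),c[1]+r*np.sin(a),110],C); print(r,p.round(1))
# pointer white on bar top 307,202..230
print(at_z('wrist',(308,186),110,C),at_z('wrist',(307,266),110,C))
C2=cal('side')
print('side disc', at_z('side',(330+570/3,160+300/4),76,C2)); 
print('scene bar', at_z('scene',(200+210/3,110+228/4),95))
```

```text
[ 592.83468419 -201.43106842  140.28587509] [1.79927849e+02 1.64955491e-01 1.32290944e+02] 5.2
disc [ 596.429992   -218.97635032   76.        ]
[(0.85, [311.4, 238.0], array([ 599.84434816, -218.91822011,  110.        ]))]
26 [315.1 183.8]
-26 [315.4 252. ]
[ 571.82823785 -191.37512361  110.        ] [ 612.51286231 -237.93831609  110.        ]
side disc [ 846.00657256 -474.78207201   76.        ]
scene bar [ 597.08659282 -200.1151108    95.        ]
```

Run:
```python
from h import *
C=cal('wrist');s=env.state();print(s['eef_pos'],np.degrees(s['tcp_rot']),s['t'],s['opening'])
im=save('wrist','wrist4')
print([ (d['conf'],d['pixel'],at_z('wrist',d['pixel'],110,C)) for d in env.place_of('selector_grip','wrist')])
m=env.trace('selector_grip','wrist')[0]['pixels']
g=im.max(2)<60
ys,xs=np.nonzero(m);print(xs.min(),xs.max(),ys.min(),ys.max())
cv2.imwrite('pics/w4z.png',cv2.resize(im[130:300,200:430,::-1],None,fx=3.3,fy=3.3))
for z in (78,76): print(at_z('wrist',((xs.min()+xs.max())/2,(ys.min()+ys.max())/2),z,C))
C2=cal('side');print(at_z('side',(330+182/3,160+300/4),76,C2))
```

```text
[ 592.6547714  -201.40620817  140.0985809 ] [1.79931633e+02 1.49488648e-01 1.32285675e+02] 5.25 0.45662268418703206
[(0.96, [308.3, 227.3], array([ 592.36775912, -214.17599728,  110.        ]))]
271 347 172 257
[ 592.61439633 -214.84380301   78.        ]
[ 593.01467133 -215.36243088   76.        ]
[ 593.7878619  -215.17234606   76.        ]
```

View pics/w4z.png

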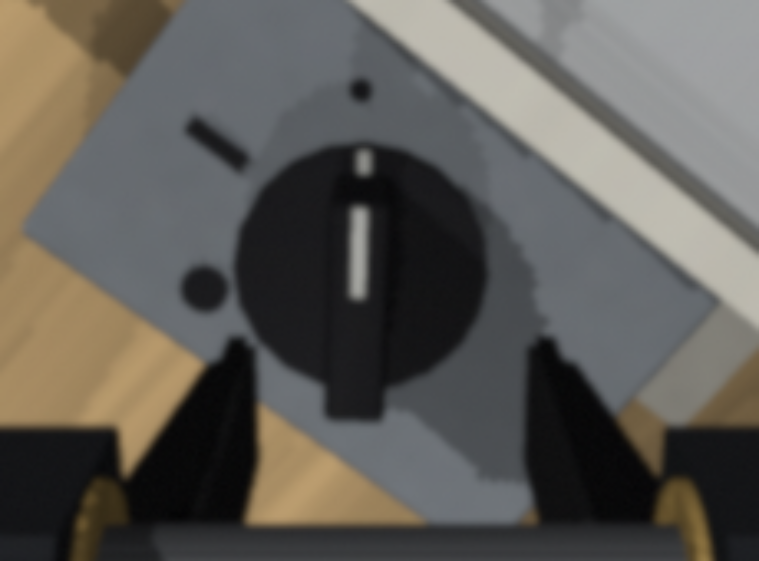

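Emit:
drive_tool(commands=[{"dx":-1.4,"dy":-11.5,"dz":0,"yaw":0},{"dx":0,"dy":0,"dz":-20,"yaw":0},{"dx":0,"dy":0,"dz":-20,"yaw":0},{"dx":0,"dy":0,"dz":-16,"yaw":0},{"dx":0,"dy":0,"dz":0,"yaw":0}])

```text
t: 5.82
eef_pos: [589.0, -212.5, 79.5]
tcp_rot: [-3.14, -0.004, 2.309]
ft_force: [-0.7, -0.4, -0.7]
opening: 0.402
```

Emit:
drive_tool(commands=[{"dx":0,"dy":0,"dz":0,"yaw":0},{"dx":0,"dy":0,"dz":0,"yaw":0},{"dx":0,"dy":0,"dz":0,"yaw":0},{"dx":0,"dy":0,"dz":0,"yaw":0},{"dx":0,"dy":0,"dz":0,"yaw":0}], grip=0)

```text
t: 6.23
eef_pos: [590.8, -212.3, 83.1]
tcp_rot: [3.141, 0.001, 2.309]
ft_force: [-0.3, -0.8, -0.1]
opening: 0.106
```

Emit:
drive_tool(commands=[{"dx":0,"dy":0,"dz":0,"yaw":0},{"dx":0,"dy":0,"dz":0,"yaw":0}])

```text
t: 6.4
eef_pos: [590.5, -212.2, 82.6]
tcp_rot: [3.141, 0.0, 2.309]
ft_force: [0.4, 0.1, 0.5]
opening: 0.012
```

Run:
```python
from h import *
for c in ('scene','side','wrist'):
    save(c,c+'5')
print(env.state())
a=cv2.imread('pics/scene5.png')[110:210,200:330];b=cv2.imread('pics/side5.png')[160:260,330:460]
cv2.imwrite('pics/c5.png',np.hstack([cv2.resize(a,None,fx=3,fy=4),cv2.resize(b,None,fx=3,fy=4)]))
```

```text
{'t': 6.55, 'joints': array([-4.50196168e-01,  5.98262730e-01,  1.64925383e+00,  9.98177883e-05,
        8.93968150e-01, -1.18885121e+00]), 'qvel': array([ 0.00111602,  0.00053492,  0.00087875, -0.00094393,  0.00034006,
        0.00068106]), 'tau': array([ 3.70447133e-04, -6.43206596e+01, -2.19558907e+01, -2.02165567e-03,
        9.16599180e-02, -4.34142448e-04]), 'eef_pos': array([ 590.47689644, -212.15628662,   82.32934771]), 'tcp_rot': array([3.14148021e+00, 7.11610106e-05, 2.30938885e+00]), 'ft_force': array([-0.1116659 , -0.75318195,  0.27074549]), 'moment': array([-0.02951065,  0.00280185, -0.00742286]), 'opening': 0.005806137967337406}
```

View pics/c5.png

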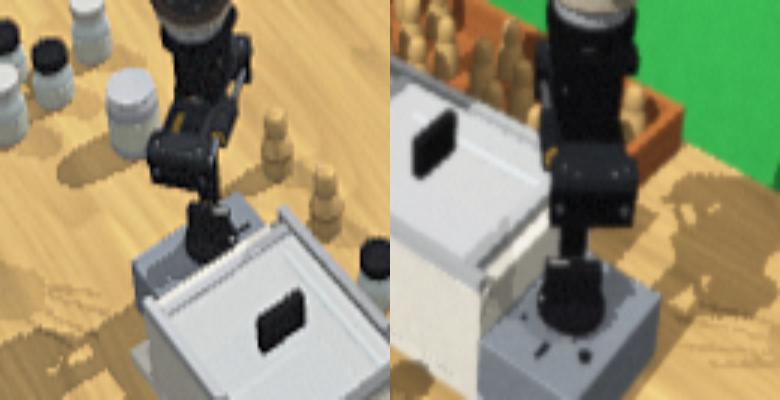

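View pics/wrist5.png

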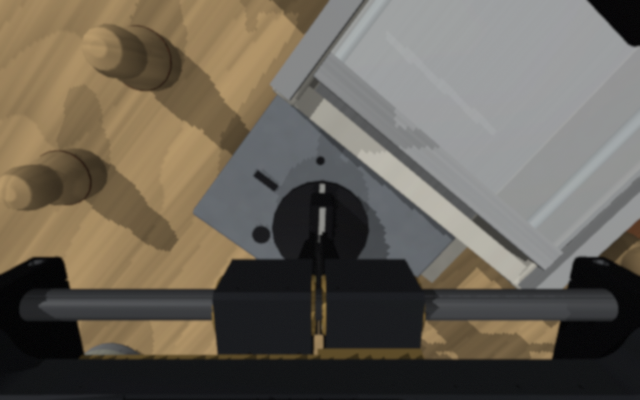

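Run:
```python
from h import *
C=cal('wrist');s=env.state();p=s['eef_pos']
print(proj('wrist',p,C),proj('wrist',p+[0,0,19],C), proj('scene',p),proj('side',p))
print(C[1].T@-C[2], p)
im=env.read_camera('wrist'); cv2.imwrite('pics/w6z.png',cv2.resize(im[150:300,220:430,::-1],None,fx=3.8,fy=3.8))
for c in ('scene','side'):
  im=env.read_camera(c).copy();u,v=map(int,proj(c,p)); cv2.imwrite(f'pics/{c}6z.png',cv2.resize(im[v-40:v+40,u-50:u+50,::-1],None,fx=7,fy=7,interpolation=cv2.INTER_CUBIC))
```

```text
[320.79673228 230.05531471] [321.05245574 241.52524291] [270.2311111  167.19138206] [389.28472098 233.27391431]
[ 537.42104589 -156.54097584  287.6873795 ] [ 590.47689644 -212.15628662   82.32934771]
```

View pics/w6z.png

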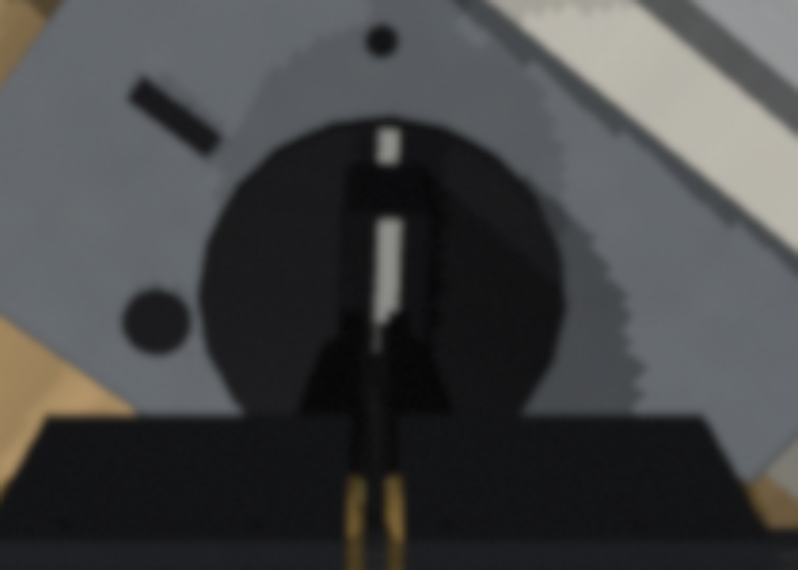

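View pics/side6z.png

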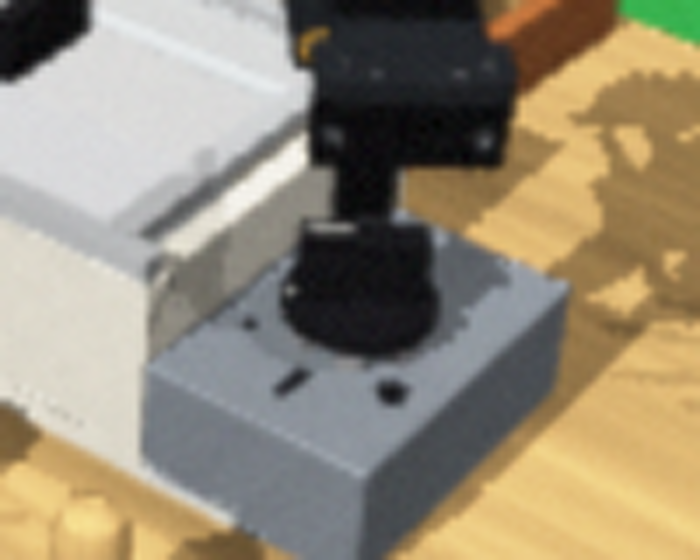

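View pics/scene6z.png

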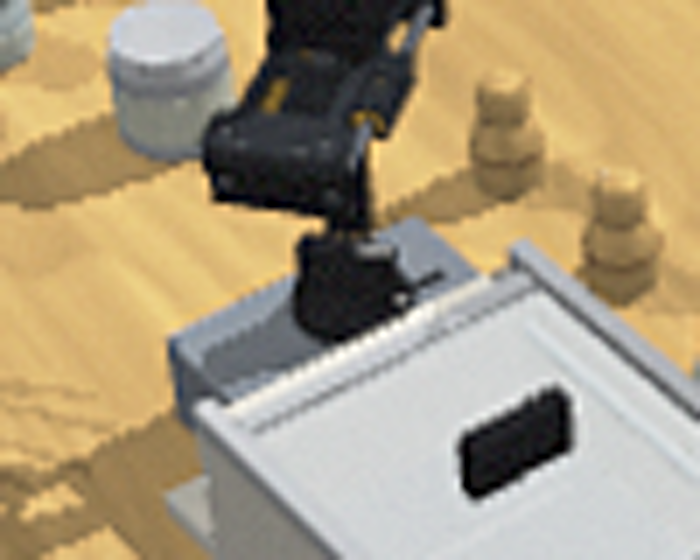

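Emit:
drive_tool(commands=[{"dx":0,"dy":0,"dz":3,"yaw":0},{"dx":0,"dy":0,"dz":3,"yaw":0},{"dx":0,"dy":0,"dz":2,"yaw":0},{"dx":0,"dy":0,"dz":0,"yaw":0},{"dx":0,"dy":0,"dz":0,"yaw":0}])

```text
t: 7.12
eef_pos: [590.5, -212.2, 90.5]
tcp_rot: [3.141, 0.0, 2.309]
ft_force: [-0.3, 0.7, 0.1]
opening: 0.005
```

Run:
```python
from h import *
s=env.state();p=s['eef_pos'];print(p,s['ft_force'],s['opening'])
C=cal('wrist')
im=env.read_camera('wrist'); cv2.imwrite('pics/w7z.png',cv2.resize(im[150:300,220:430,::-1],None,fx=3.8,fy=3.8))
c='side'
im=env.read_camera(c).copy();u,v=389,233; cv2.imwrite(f'pics/{c}7z.png',cv2.resize(im[v-40:v+40,u-50:u+50,::-1],None,fx=7,fy=7,interpolation=cv2.INTER_CUBIC))
```

```text
[ 590.51186924 -212.22586591   90.48868164] [-0.30879567  0.67073099  0.07350613] 0.005441104006463741
```

View pics/w7z.png

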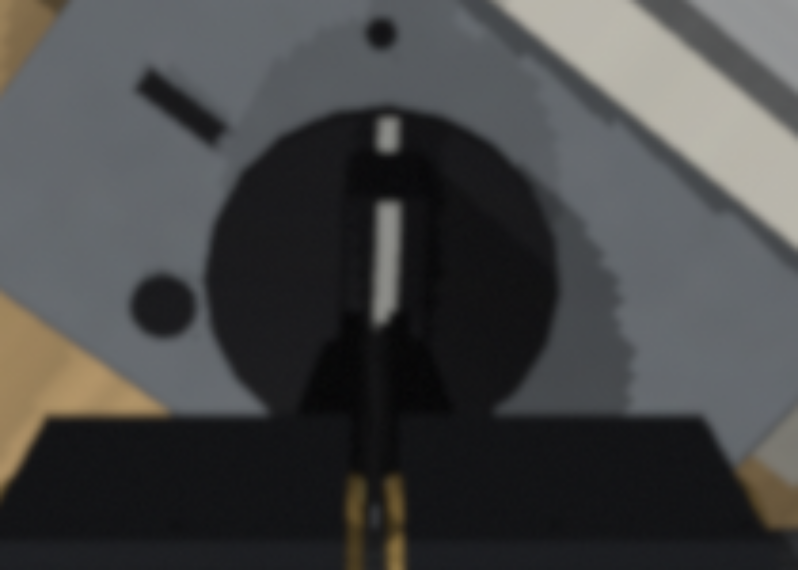

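View pics/side7z.png

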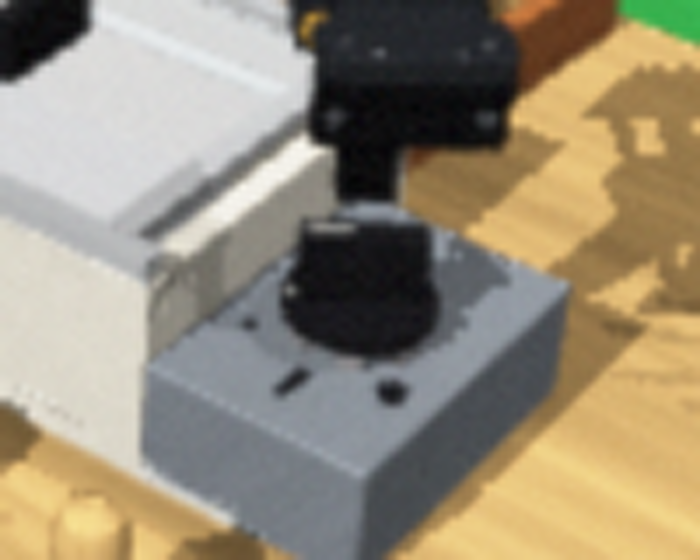

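Run:
```python
from h import *
print(cal('wrist')[0],cal('scene')[0],cal('side')[0])
o=[ray('side',(390.7,224.5)),ray('scene',(269,162.3))]
print('sel',tri(o))
print('handle',tri([ray('side',(345.1,189.8)),ray('scene',(294,186.5))]))
print('doll',tri([ray('side',(384.2,307.6)),ray('scene',(294,152))]))
ims={}
for c in('side','scene','wrist'):
    env.read_camera(c); C=cal(c)
    print(c,[(np.round(d['pixel'],1),d['conf'],at_z(c,d['pixel'],110,C).round(1)) for d in env.place_of('selector_grip',c)])
C=cal('wrist')
# disc extents
for z in(78,60,40): print(z,at_z('wrist',(220+205/3.8,150+285/3.8),z,C)-at_z('wrist',(220+558/3.8,150+285/3.8),z,C))
```

```text
[[343.6150318    0.         318.19561283]
 [  0.         343.6150318  200.99772071]
 [  0.           0.           1.        ]] [[443.06987117   0.         323.27224603]
 [  0.         443.06987117 190.79803073]
 [  0.           0.           1.        ]] [[380.95136903   0.         318.38860962]
 [  0.         380.95136903 202.60840419]
 [  0.           0.           1.        ]]
sel [ 594.80916724 -210.10500249  109.30674831]
handle [606.86678588 -24.41285569 140.33568248]
doll [ 4.23516540e+02 -3.26524505e+02  3.39447504e-01]
side [(array([391.5, 225.3]), 0.61, array([ 593.3, -214.8,  110. ]))]
scene [(array([266.4, 159.2]), 0.77, array([ 593.8, -229. ,  110. ])), (array([291.1, 187.8]), 0.55, array([600.5, -50.5, 110. ])), (array([346.2, 208.3]), 0.42, array([507.3, 132.2, 110. ]))]
wrist [(array([321. , 242.6]), 0.86, array([ 590.6, -212.4,  110. ]))]
78 [-46.07100972 -41.94971004   0.        ]
60 [-49.8827565  -45.42047556   0.        ]
40 [-54.1180307 -49.2768817   0.       ]
```

Run:
```python
from h import *
p=env.state()['eef_pos']
for c,n in(('side','s'),('scene','c')):
  im=env.read_camera(c)[:,:,::-1].copy();u,v=map(int,proj(c,p));
  z=cv2.resize(im[v-45:v+30,u-50:u+50],None,fx=7.8,fy=7.8,interpolation=cv2.INTER_CUBIC)
  z=cv2.convertScaleAbs(z,alpha=1.5,beta=25)
  for h,col in((0,(0,0,255)),(19,(0,255,0)),(59,(255,0,0))):
    q=proj(c,p+[0,0,h])-[u-50,v-45]; cv2.circle(z,tuple((q*7.8).astype(int).tolist()),4,col,-1)
  cv2.imwrite(f'pics/{n}8.png',z)
```

```text
(no output)
```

View pics/s8.png

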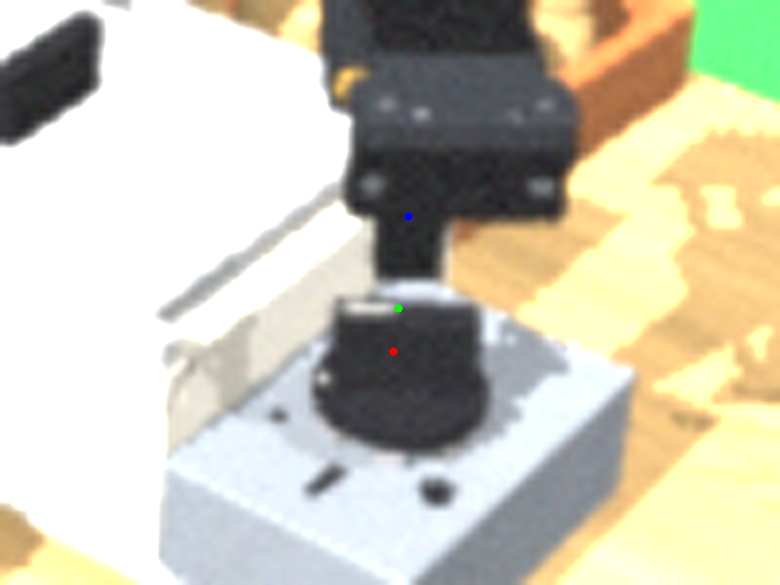

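View pics/c8.png

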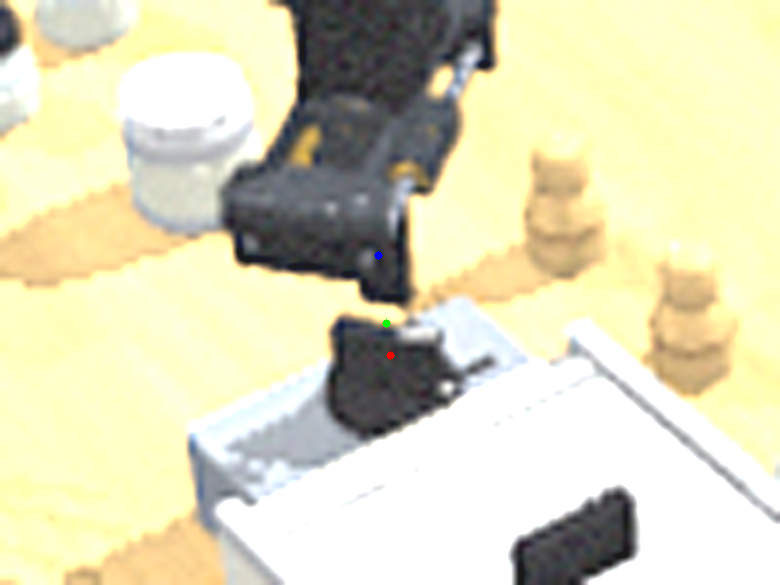

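Emit:
drive_tool(commands=[{"dx":0,"dy":0,"dz":-5,"yaw":0},{"dx":0,"dy":0,"dz":-4,"yaw":0},{"dx":0,"dy":0,"dz":-1,"yaw":0},{"dx":0,"dy":0,"dz":-1,"yaw":0},{"dx":0,"dy":0,"dz":0,"yaw":0}])

```text
t: 8.03
eef_pos: [590.3, -212.1, 78.9]
tcp_rot: [-3.141, -0.001, 2.309]
ft_force: [0.1, -0.2, -0.6]
opening: 0.005
```

Emit:
drive_tool(commands=[{"dx":0,"dy":0,"dz":-1,"yaw":0},{"dx":0,"dy":0,"dz":-1,"yaw":0},{"dx":0,"dy":0,"dz":0,"yaw":0}])

```text
t: 8.28
eef_pos: [590.4, -212.1, 77.1]
tcp_rot: [3.142, -0.0, 2.309]
ft_force: [-0.1, -0.3, -0.6]
opening: 0.006
```

Emit:
drive_tool(commands=[{"dx":0,"dy":0,"dz":-1,"yaw":0},{"dx":0,"dy":0,"dz":-1,"yaw":0},{"dx":0,"dy":0,"dz":0,"yaw":0}])

```text
t: 8.53
eef_pos: [590.4, -212.1, 75.1]
tcp_rot: [-3.142, -0.0, 2.309]
ft_force: [0.6, -0.4, -0.1]
opening: 0.005
```

Emit:
drive_tool(commands=[{"dx":0,"dy":0,"dz":-1,"yaw":0},{"dx":0,"dy":0,"dz":-1,"yaw":0},{"dx":0,"dy":0,"dz":0,"yaw":0}])

```text
t: 8.78
eef_pos: [590.6, -212.2, 73.8]
tcp_rot: [3.141, 0.0, 2.309]
ft_force: [-1.7, 0.5, 6.4]
opening: 0.007
```

Run:
```python
from h import *
s=env.state();p=s['eef_pos'];print(p,s['ft_force'])
for c,n in(('side','s'),('scene','c')):
  im=env.read_camera(c)[:,:,::-1].copy();u,v=map(int,proj(c,p));
  z=cv2.resize(im[v-45:v+30,u-50:u+50],None,fx=7.8,fy=7.8,interpolation=cv2.INTER_CUBIC)
  z=cv2.convertScaleAbs(z,alpha=2.5,beta=25)
  cv2.imwrite(f'pics/{n}9.png',z)
im=env.read_camera('wrist'); cv2.imwrite('pics/w9z.png',cv2.convertScaleAbs(cv2.resize(im[150:300,220:430,::-1],None,fx=3.8,fy=3.8),alpha=2.5,beta=20))
```

```text
[ 590.56054584 -212.19313397   73.84204186] [-1.68050657  0.50715316  6.37324654]
```

View pics/s9.png

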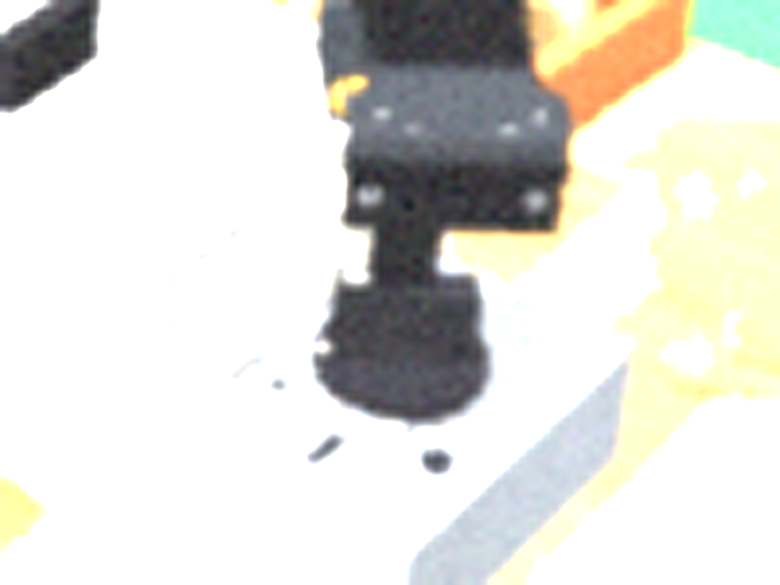

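View pics/c9.png

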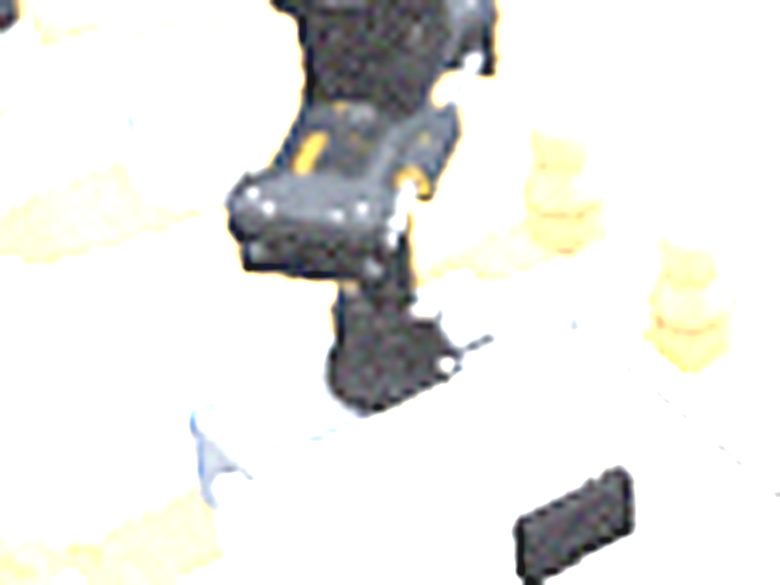

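View pics/w9z.png

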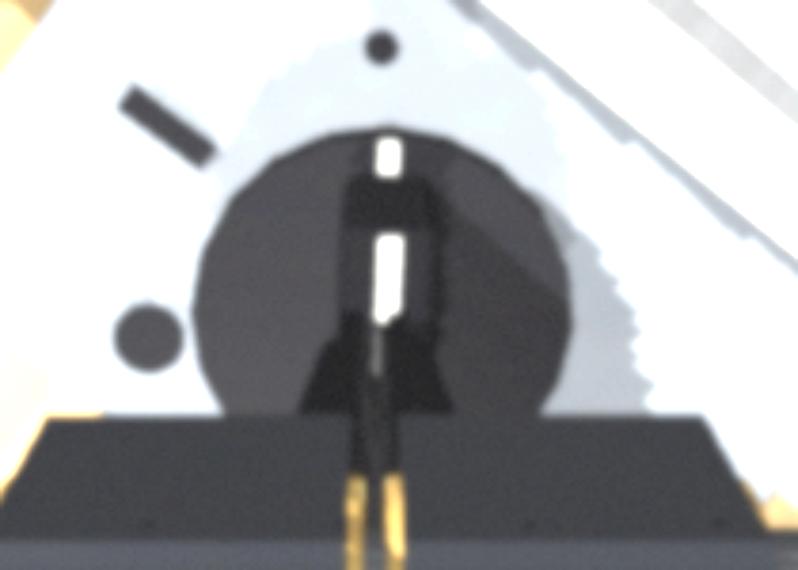

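Emit:
drive_tool(commands=[{"dx":0,"dy":0,"dz":8,"yaw":0},{"dx":3.5,"dy":-2,"dz":0,"yaw":0},{"dx":0,"dy":0,"dz":0,"yaw":0},{"dx":0,"dy":0,"dz":0,"yaw":0},{"dx":0,"dy":0,"dz":0,"yaw":0}], grip=0.35)

```text
t: 9.35
eef_pos: [593.9, -214.1, 81.0]
tcp_rot: [-3.142, -0.0, 2.309]
ft_force: [0.1, -0.2, -0.4]
opening: 0.297
```

Emit:
drive_tool(commands=[{"dx":0,"dy":0,"dz":0,"yaw":0},{"dx":0,"dy":0,"dz":-10,"yaw":0},{"dx":0,"dy":0,"dz":-12,"yaw":0},{"dx":0,"dy":0,"dz":-8,"yaw":0},{"dx":0,"dy":0,"dz":0,"yaw":0}])

```text
t: 9.77
eef_pos: [592.8, -213.6, 48.6]
tcp_rot: [-3.14, -0.004, 2.309]
ft_force: [-0.0, 0.2, 0.3]
opening: 0.351
```

Emit:
drive_tool(commands=[{"dx":0,"dy":0,"dz":0,"yaw":0},{"dx":0,"dy":0,"dz":0,"yaw":0},{"dx":0,"dy":0,"dz":0,"yaw":0},{"dx":0,"dy":0,"dz":0,"yaw":0},{"dx":0,"dy":0,"dz":0,"yaw":0}], grip=0)

```text
t: 10.18
eef_pos: [594.1, -214.4, 51.6]
tcp_rot: [3.141, 0.001, 2.309]
ft_force: [1.4, -1.0, -0.1]
opening: 0.146
```

Emit:
drive_tool(commands=[{"dx":0,"dy":0,"dz":0,"yaw":0},{"dx":0,"dy":0,"dz":4,"yaw":0},{"dx":0,"dy":0,"dz":4,"yaw":0},{"dx":0,"dy":0,"dz":4,"yaw":0},{"dx":0,"dy":0,"dz":0,"yaw":0}])

```text
t: 10.6
eef_pos: [594.0, -214.3, 63.6]
tcp_rot: [3.141, 0.0, 2.309]
ft_force: [4.6, -2.7, -11.8]
opening: 0.141
```

Run:
```python
from h import *
s=env.state();p=s['eef_pos'];print(p,s['ft_force'],s['opening'])
im=env.read_camera('wrist'); cv2.imwrite('pics/w10z.png',cv2.convertScaleAbs(cv2.resize(im[150:300,220:430,::-1],None,fx=3.8,fy=3.8),alpha=2,beta=20))
```

```text
[ 594.03605215 -214.29033579   63.5692785 ] [  4.57396743  -2.65699615 -11.80581899] 0.14056279283104
```

View pics/w10z.png

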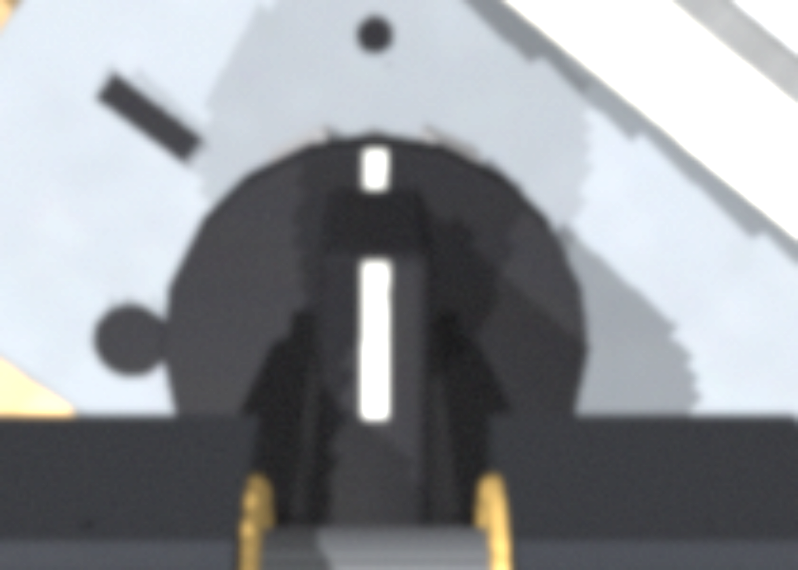

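Emit:
drive_tool(commands=[{"dx":0,"dy":0,"dz":0,"yaw":6},{"dx":0,"dy":0,"dz":0,"yaw":6},{"dx":0,"dy":0,"dz":0,"yaw":6},{"dx":0,"dy":0,"dz":0,"yaw":6},{"dx":0,"dy":0,"dz":0,"yaw":6}])

```text
t: 11.07
eef_pos: [594.4, -213.7, 62.9]
tcp_rot: [3.141, 0.0, 2.838]
ft_force: [6.7, -0.3, -10.9]
opening: 0.144
```

Emit:
drive_tool(commands=[{"dx":0,"dy":0,"dz":0,"yaw":6},{"dx":0,"dy":0,"dz":0,"yaw":6},{"dx":0,"dy":0,"dz":0,"yaw":6},{"dx":0,"dy":0,"dz":0,"yaw":3.6},{"dx":0,"dy":0,"dz":0,"yaw":0}])

```text
t: 11.48
eef_pos: [594.4, -213.3, 62.9]
tcp_rot: [3.14, 0.001, -3.069]
ft_force: [7.0, 2.2, -10.0]
opening: 0.145
```

Run:
```python
from h import *
s=env.state();p=s['eef_pos'];print(p,s['ft_force'],s['opening'],np.degrees(s['tcp_rot']),s['moment'])
im=env.read_camera('wrist'); cv2.imwrite('pics/w11z.png',cv2.convertScaleAbs(cv2.resize(im[130:300,200:430,::-1],None,fx=3.4,fy=3.4),alpha=2,beta=20))
```

```text
[ 594.37948584 -213.29260169   62.85303913] [ 6.9832637   2.1955465  -9.97437696] 0.1453724698747827 [ 1.79928878e+02  3.44485688e-02 -1.75854407e+02] [ 0.59305086 -1.3904834  -0.04910631]
```

View pics/w11z.png

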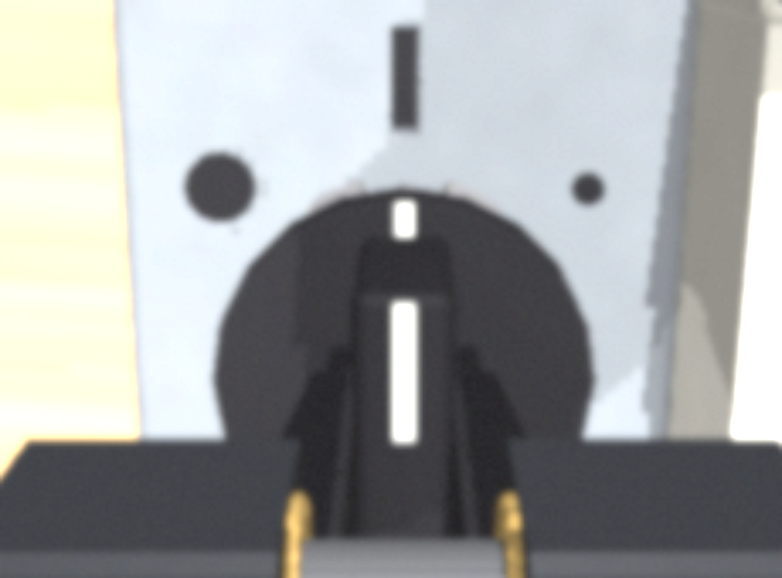

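Emit:
drive_tool(commands=[{"dx":0,"dy":0,"dz":-4,"yaw":0},{"dx":0,"dy":0,"dz":-4,"yaw":0},{"dx":0,"dy":0,"dz":-3,"yaw":0},{"dx":0,"dy":0,"dz":0,"yaw":0},{"dx":0,"dy":0,"dz":0,"yaw":0}])

```text
t: 11.95
eef_pos: [594.4, -213.3, 52.2]
tcp_rot: [3.141, 0.001, -3.073]
ft_force: [5.5, 3.3, -7.2]
opening: 0.145
```

Emit:
drive_tool(commands=[{"dx":0,"dy":0,"dz":0,"yaw":0},{"dx":0,"dy":0,"dz":0,"yaw":0},{"dx":0,"dy":0,"dz":0,"yaw":0},{"dx":0,"dy":0,"dz":12,"yaw":0},{"dx":0,"dy":0,"dz":20,"yaw":0}], grip=0.35)

```text
t: 12.37
eef_pos: [593.0, -213.8, 83.8]
tcp_rot: [3.14, -0.003, -3.073]
ft_force: [0.2, 0.5, -0.5]
opening: 0.347
```

Emit:
drive_tool(commands=[{"dx":0,"dy":0,"dz":25,"yaw":0},{"dx":0,"dy":0,"dz":25,"yaw":0},{"dx":0,"dy":0,"dz":0,"yaw":0},{"dx":0,"dy":0,"dz":0,"yaw":0}])

```text
t: 12.7
eef_pos: [594.5, -214.5, 136.5]
tcp_rot: [-3.14, 0.003, -3.073]
ft_force: [-0.6, 0.6, -0.5]
opening: 0.349
```

Run:
```python
from h import *
s=env.state();print(s['t'],s['eef_pos'],s['opening'],np.degrees(s['tcp_rot']))
save('wrist','wrist12')
for c in('side','scene'):
    save(c,c+'12')
    for q,z in [('selector_grip',110),('guard_handle',140),('doll0',0)]:
        print(c,q,[(np.round(d['pixel'],1).tolist(),round(d['conf'],2),at_z(c,d['pixel'],z).round(1).tolist()[:2]) for d in env.place_of(q,c)])
b=cv2.imread('pics/side12.png')[160:260,330:460]
cv2.imwrite('pics/c12.png',cv2.resize(b,None,fx=5,fy=5))
```

```text
12.7 [ 594.45435921 -214.51134382  136.54442174] 0.34924150865900316 [-1.79907030e+02  1.66376208e-01 -1.76091696e+02]
side selector_grip [([391.3, 225.1], 0.89, [593.7, -213.8])]
side guard_handle [([344.7, 187.5], 0.57, [619.7, -14.9])]
side doll0 [([288.7, 239.3], 0.69, [439.5, 54.5]), ([259.4, 220.8], 0.63, [436.7, 201.6]), ([387.5, 306.4], 0.6, [434.1, -330.7]), ([354.5, 283.8], 0.56, [436.2, -219.7])]
scene selector_grip [([271.4, 161.4], 0.7, [585.3, -207.9])]
scene guard_handle [([292.4, 185.6], 0.97, [606.9, -29.0])]
scene doll0 [([345.5, 210.0], 0.69, [447.8, 54.7]), ([292.9, 151.7], 0.56, [425.1, -329.7]), ([375.0, 236.3], 0.46, [440.5, 207.9]), ([310.5, 168.2], 0.43, [423.6, -203.4])]
```

View pics/wrist12.png

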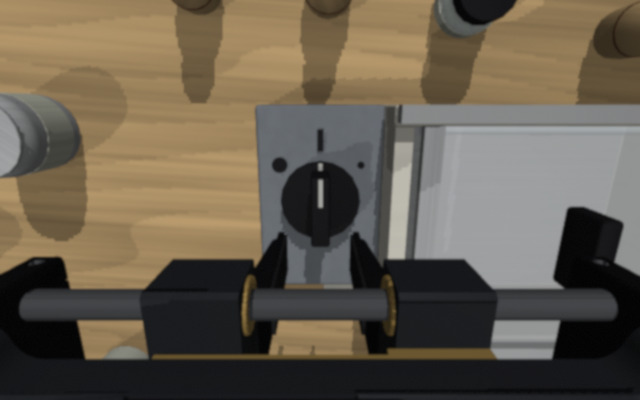

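View pics/c12.png

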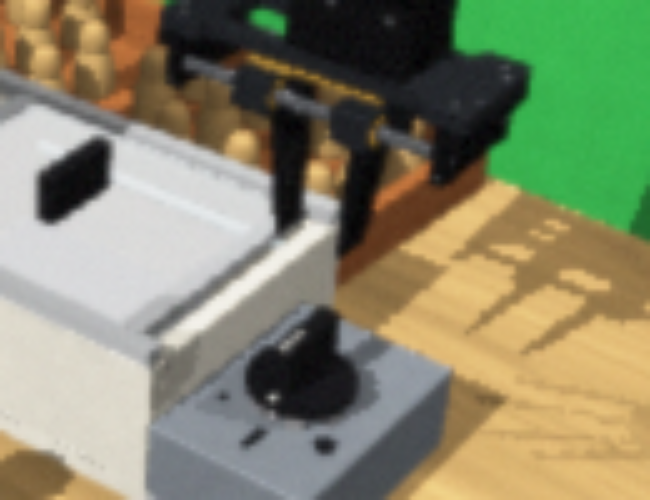

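Emit:
drive_tool(commands=[{"dx":2,"dy":38,"dz":4,"yaw":0},{"dx":2,"dy":38,"dz":0,"yaw":0},{"dx":2,"dy":38,"dz":0,"yaw":0},{"dx":2,"dy":26,"dz":0,"yaw":0},{"dx":0,"dy":0,"dz":0,"yaw":0}], grip=0.45)

```text
t: 13.57
eef_pos: [601.9, -69.8, 138.2]
tcp_rot: [3.141, -0.0, -3.07]
ft_force: [0.0, -0.4, -0.5]
opening: 0.452
```

Emit:
drive_tool(commands=[{"dx":0,"dy":0,"dz":0,"yaw":0},{"dx":0,"dy":0,"dz":0,"yaw":0},{"dx":0,"dy":0,"dz":0,"yaw":0}])

```text
t: 13.82
eef_pos: [601.9, -75.2, 138.1]
tcp_rot: [3.142, -0.0, -3.074]
ft_force: [-0.1, -0.3, 0.1]
opening: 0.449
```

Run:
```python
from h import *
s=env.state();print(s['t'],s['eef_pos'],s['opening'],np.degrees(s['tcp_rot']))
C=cal('wrist');im=save('wrist','wrist13')
print([(np.round(d['pixel'],1).tolist(),round(d['conf'],2),at_z('wrist',d['pixel'],140,C).round(1).tolist()[:2]) for d in env.place_of('guard_handle','wrist')])
r=env.trace('guard_handle','wrist')
if r: print(r[0]['conf'],r[0]['pixels'].sum())
for P in [(604,-26,140),(609,-26,140)]: print(proj('wrist',P,C))
```

```text
13.8167 [601.93942655 -75.21842671 138.11696954] 0.4489361690766892 [ 1.79999319e+02 -9.50716138e-03 -1.76144495e+02]
[([391.3, 240.4], 0.63, [604.1, -29.0])]
0.93 53476
[395.96159959 240.55867351]
[394.9567165  247.82554637]
```

View pics/wrist13.png

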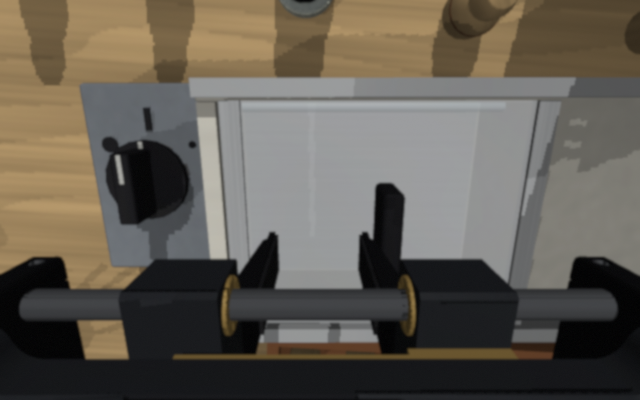

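Emit:
drive_tool(commands=[{"dx":2.5,"dy":24,"dz":0,"yaw":0},{"dx":2,"dy":23,"dz":0,"yaw":0},{"dx":0,"dy":0,"dz":0,"yaw":0},{"dx":0,"dy":0,"dz":-15,"yaw":0},{"dx":0,"dy":0,"dz":-15,"yaw":0}])

```text
t: 14.38
eef_pos: [607.0, -27.7, 108.5]
tcp_rot: [-3.141, 0.002, -3.073]
ft_force: [-0.0, -0.9, 0.4]
opening: 0.451
```

Emit:
drive_tool(commands=[{"dx":0,"dy":0,"dz":-15,"yaw":0},{"dx":0,"dy":0,"dz":-10,"yaw":0},{"dx":0,"dy":0,"dz":-6,"yaw":0},{"dx":0,"dy":0,"dz":0,"yaw":0},{"dx":0,"dy":0,"dz":0,"yaw":0}])

```text
t: 14.8
eef_pos: [606.6, -27.5, 77.5]
tcp_rot: [3.142, 0.0, -3.074]
ft_force: [0.9, 0.6, 1.2]
opening: 0.448
```

Emit:
drive_tool(commands=[{"dx":0,"dy":0,"dz":0,"yaw":0},{"dx":0,"dy":0,"dz":0,"yaw":0},{"dx":0,"dy":0,"dz":0,"yaw":0},{"dx":0,"dy":0,"dz":0,"yaw":0},{"dx":0,"dy":0,"dz":0,"yaw":0}], grip=0)

```text
t: 15.22
eef_pos: [606.5, -27.2, 77.5]
tcp_rot: [-3.142, 0.0, -3.073]
ft_force: [0.1, -3.1, 1.0]
opening: 0.153
```

Emit:
drive_tool(commands=[{"dx":-1,"dy":12,"dz":0,"yaw":0},{"dx":-1.7,"dy":25,"dz":0,"yaw":0},{"dx":-1.7,"dy":25,"dz":0,"yaw":0},{"dx":-1.7,"dy":25,"dz":0,"yaw":0},{"dx":-1.7,"dy":25,"dz":0,"yaw":0}])

```text
t: 15.63
eef_pos: [598.9, 85.8, 77.6]
tcp_rot: [-3.141, 0.001, -3.074]
ft_force: [4.1, -2.4, -0.9]
opening: 0.143
```

Emit:
drive_tool(commands=[{"dx":-1.7,"dy":25,"dz":0,"yaw":0},{"dx":-1.7,"dy":25,"dz":0,"yaw":0},{"dx":-1.7,"dy":25,"dz":0,"yaw":0},{"dx":-1,"dy":15,"dz":0,"yaw":0},{"dx":0,"dy":4,"dz":0,"yaw":0}])

```text
t: 16.05
eef_pos: [592.5, 179.0, 77.5]
tcp_rot: [-3.138, 0.0, -3.07]
ft_force: [1.2, -29.2, 6.4]
opening: 0.145
```

Emit:
drive_tool(commands=[{"dx":0,"dy":0,"dz":0,"yaw":0},{"dx":0,"dy":0,"dz":0,"yaw":0}])

```text
t: 16.22
eef_pos: [592.5, 179.0, 77.5]
tcp_rot: [3.141, 0.0, -3.073]
ft_force: [-0.0, 1.5, 4.0]
opening: 0.145
```

Emit:
drive_tool(commands=[{"dx":-0.2,"dy":3,"dz":0,"yaw":0},{"dx":-0.2,"dy":3,"dz":0,"yaw":0},{"dx":-0.1,"dy":2,"dz":0,"yaw":0},{"dx":0,"dy":0,"dz":0,"yaw":0}])

```text
t: 16.55
eef_pos: [592.4, 178.8, 77.5]
tcp_rot: [-3.131, -0.002, -3.073]
ft_force: [1.5, -51.6, 7.0]
opening: 0.144
```

Emit:
drive_tool(commands=[{"dx":0,"dy":1,"dz":0,"yaw":0},{"dx":0,"dy":1,"dz":0,"yaw":0},{"dx":0,"dy":0,"dz":0,"yaw":0}])

```text
t: 16.8
eef_pos: [592.4, 179.4, 77.4]
tcp_rot: [-3.13, -0.003, -3.073]
ft_force: [1.1, -59.6, 9.6]
opening: 0.158
```

Emit:
drive_tool(commands=[{"dx":0,"dy":-4,"dz":0,"yaw":0},{"dx":0,"dy":-4,"dz":0,"yaw":0},{"dx":0,"dy":-1,"dz":0,"yaw":0},{"dx":0,"dy":0,"dz":0,"yaw":0}])

```text
t: 17.13
eef_pos: [592.6, 179.0, 77.5]
tcp_rot: [-3.141, 0.001, -3.074]
ft_force: [4.0, -9.1, 2.7]
opening: 0.15
```

Run:
```python
from h import *
s=env.state();print(s['t'],s['eef_pos'],s['ft_force'],s['opening'])
for c in('side','scene'):
    save(c,c+'14')
    for q,z in [('guard_handle',140)]:
        print(c,q,[(np.round(d['pixel'],1).tolist(),round(d['conf'],2),at_z(c,d['pixel'],z).round(1).tolist()[:2]) for d in env.place_of(q,c)])
a=cv2.imread('pics/scene14.png')[120:300,220:420];b=cv2.imread('pics/side14.png')[120:300,220:420]
cv2.imwrite('pics/c14.png',np.hstack([cv2.resize(a,None,fx=2,fy=3),cv2.resize(b,None,fx=2,fy=3)]))
save('wrist','wrist14')
```

```text
17.1333 [592.56886874 179.00140155  77.46468988] [ 4.03592509 -9.06331056  2.74948806] 0.1495133580015484
side guard_handle [([297.2, 167.4], 0.77, [608.7, 193.2]), ([212.7, 181.5], 0.46, [354.1, 317.3])]
scene guard_handle [([332.5, 221.3], 0.65, [591.9, 174.2]), ([382.2, 324.9], 0.49, [692.7, 522.1])]
```

View pics/c14.png

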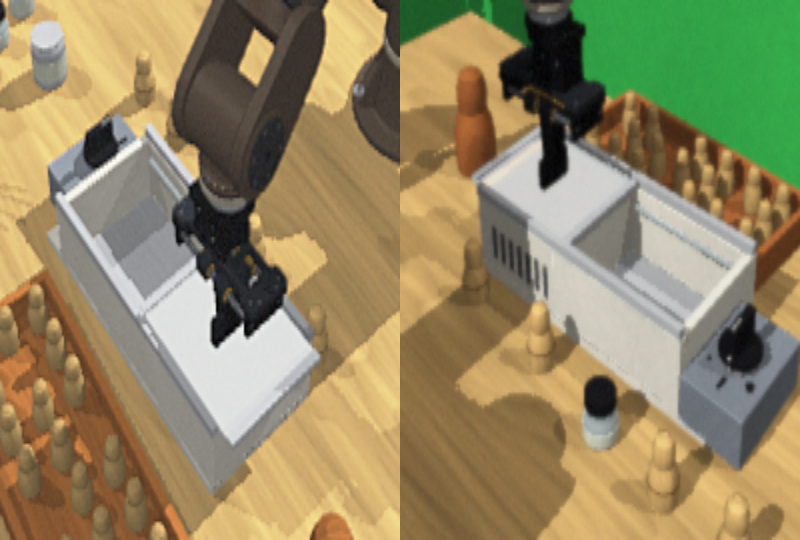

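View pics/wrist14.png

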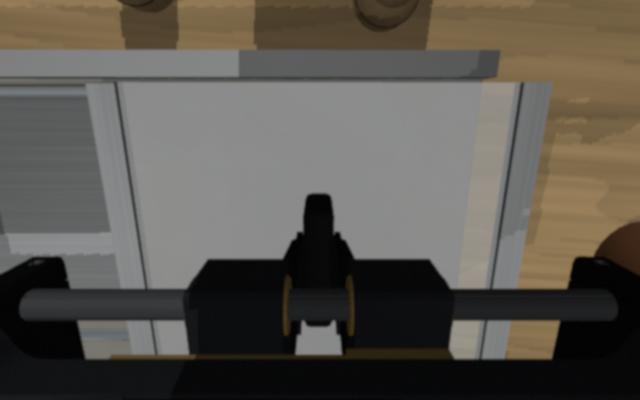

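Emit:
drive_tool(commands=[{"dx":0,"dy":0,"dz":0,"yaw":0},{"dx":0,"dy":0,"dz":0,"yaw":0},{"dx":0,"dy":0,"dz":0,"yaw":0},{"dx":0,"dy":0,"dz":15,"yaw":0},{"dx":0,"dy":0,"dz":25,"yaw":0}], grip=0.4)

```text
t: 17.8
eef_pos: [590.4, 180.1, 115.2]
tcp_rot: [-3.141, -0.005, -3.073]
ft_force: [0.2, 0.1, -0.1]
opening: 0.389
```

Emit:
drive_tool(commands=[{"dx":0,"dy":0,"dz":30,"yaw":0},{"dx":10,"dy":-30,"dz":20,"yaw":0},{"dx":12,"dy":-36,"dz":0,"yaw":0},{"dx":12,"dy":-36,"dz":0,"yaw":0},{"dx":12,"dy":-36,"dz":0,"yaw":0}])

```text
t: 18.22
eef_pos: [638.2, 41.2, 167.7]
tcp_rot: [3.141, 0.001, -3.072]
ft_force: [0.8, 0.5, 0.2]
opening: 0.402
```

Emit:
drive_tool(commands=[{"dx":12,"dy":-36,"dz":0,"yaw":0},{"dx":5,"dy":-30,"dz":0,"yaw":0},{"dx":0,"dy":0,"dz":0,"yaw":0},{"dx":0,"dy":0,"dz":0,"yaw":0},{"dx":0,"dy":0,"dz":0,"yaw":0}])

```text
t: 18.63
eef_pos: [654.7, -23.3, 167.0]
tcp_rot: [3.141, -0.001, -3.073]
ft_force: [0.5, 0.3, 0.4]
opening: 0.4
```

Run:
```python
from h import *
s=env.state();print(s['t'],s['eef_pos'],s['qvel'].round(3),s['opening'])
C=cal('wrist');np.save('C15.npy',np.concatenate([x.ravel() for x in C]))
save('wrist','wrist15')
for q,z in [('guard_handle',140),('bay',12),('doll0',0),('jar',0)]:
  print(q,[(np.round(d['pixel'],1).tolist(),round(d['conf'],2),at_z('wrist',d['pixel'],z,C).round(1).tolist()[:2]) for d in env.place_of(q,'wrist')])
c='scene';save(c,'scene15'); print([(np.round(d['pixel'],1).tolist(),round(d['conf'],2),at_z(c,d['pixel'],140).round(1).tolist()[:2]) for d in env.place_of('guard_handle',c)])
```

```text
18.6333 [654.7043909  -23.30547246 166.97986345] [ 0.02  -0.006  0.002 -0.002 -0.001 -0.001] 0.39973939290030613
guard_handle [([625.1, 144.5], 0.6, [588.7, 178.4])]
bay [([341.4, 129.3], 0.72, [599.8, -3.5]), ([309.5, 132.5], 0.64, [605.3, -36.0])]
doll0 []
jar []
[([335.3, 222.3], 0.64, [587.4, 182.3]), ([293.4, 209.7], 0.31, [662.3, 65.2])]
```

View pics/wrist15.png

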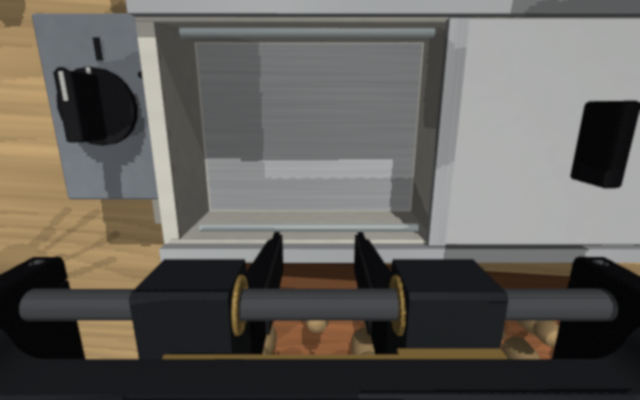

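View pics/scene15.png

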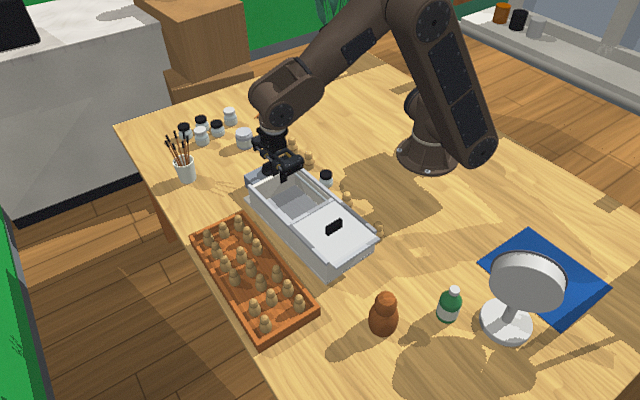

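Run:
```python
from h import *
a=np.load('C15.npy');C=(a[:9].reshape(3,3),a[9:18].reshape(3,3),a[18:])
P=[at_z('wrist',p,12,C) for p in[(196,42),(424,42),(413,212),(210,212)]]
for p in P: print(p.round(1))
print(np.mean(P,0))
C2=cal('wrist'); 
print('guard edge z~105', at_z('wrist',(447,20),105,C),at_z('wrist',(432,243),105,C), 'left wall', at_z('wrist',(157,20),110,C))
```

```text
[ 527.1 -150.5   12. ]
[512.   68.8  12. ]
[683.3  82.8  12. ]
[ 698.5 -139.8   12. ]
[605.24179599 -34.6653871   12.        ]
guard edge z~105 [513.58443475  57.54812646 105.        ] [681.79376234  73.65727543 105.        ] left wall [ 528.5560723  -144.01166307  110.        ]
```

Emit:
drive_tool(commands=[{"dx":-17.5,"dy":-15.2,"dz":0,"yaw":-6.9},{"dx":-17.5,"dy":-15.2,"dz":0,"yaw":-6.9},{"dx":-17.5,"dy":-15.2,"dz":0,"yaw":-6.9},{"dx":-17.5,"dy":-15.2,"dz":0,"yaw":-6.9},{"dx":-17.5,"dy":-15.2,"dz":0,"yaw":-6.9}], grip=0.55)

```text
t: 19.4
eef_pos: [566.7, -100.4, 167.3]
tcp_rot: [3.141, 0.0, 2.602]
ft_force: [1.2, 0.0, -0.6]
opening: 0.552
```

Emit:
drive_tool(commands=[{"dx":-17.5,"dy":-15.2,"dz":-4,"yaw":-6.9},{"dx":-17.5,"dy":-15.2,"dz":-4,"yaw":-6.9},{"dx":-17.5,"dy":-15.2,"dz":-4,"yaw":-6.9},{"dx":-17.5,"dy":-15.2,"dz":-4,"yaw":-6.9},{"dx":-17.5,"dy":-15.2,"dz":-4,"yaw":-6.9}])

```text
t: 19.82
eef_pos: [479.2, -176.5, 147.3]
tcp_rot: [3.141, 0.0, 2.0]
ft_force: [-0.5, -0.2, -0.8]
opening: 0.548
```

Emit:
drive_tool(commands=[{"dx":-17.5,"dy":-15.2,"dz":-4,"yaw":-6.9},{"dx":-17.5,"dy":-15.2,"dz":-4,"yaw":-6.9},{"dx":-17.5,"dy":-15.2,"dz":-4,"yaw":-6.9},{"dx":0,"dy":0,"dz":0,"yaw":0},{"dx":0,"dy":0,"dz":0,"yaw":0}])

```text
t: 20.23
eef_pos: [427.3, -222.2, 135.4]
tcp_rot: [3.141, 0.0, 1.644]
ft_force: [-0.3, 0.2, 0.4]
opening: 0.551
```

```bash
cat > d.py <<'E'
from h import *
import sys
n=sys.argv[1]
s=env.state();print('t',s['t'],s['eef_pos'].round(1),'yaw',np.degrees(s['tcp_rot'][2]).round(1),s['qvel'].round(3),'op',s['opening'].round(3),s['ft_force'].round(1))
C=cal('wrist');im=save('wrist','w'+n)
r=env.place_of('doll0','wrist')
for d in r: print('place',np.round(d['pixel'],1),round(d['conf'],2),at_z('wrist',d['pixel'],0,C).round(1)[:2])
for d in env.trace('doll0','wrist')[:5]:
    ys,xs=np.nonzero(d['pixels']);print('trace',np.round(d['pixel'],1),round(d['conf'],2),xs.min(),xs.max(),ys.min(),ys.max(),'at40',at_z('wrist',d['pixel'],38,C).round(1)[:2])
if len(sys.argv)>2:
  for q in ['side','scene']:
    save(q,q+n)
    print(q,[(round(d['conf'],2),at_z(q,d['pixel'],0).round().tolist()[:2]) for d in env.place_of('doll0',q)])
np.save('C.npy',np.concatenate([x.ravel() for x in C]))
E
python3 d.py 16 1
```

```text
Traceback (most recent call last):
  File "d.py", line 4, in <module>
    s=env.state();print('t',s['t'],s['eef_pos'].round(1),'yaw',np.degrees(s['tcp_rot'][2]).round(1),s['qvel'].round(3),'op',s['opening'].round(3),s['ft_force'].round(1))
                                                                                                                            ^^^^^^^^^^^^^^^^^^
AttributeError: 'float' object has no attribute 'round'
```

```bash
sed -i "s/s\['opening'\].round(3)/round(s['opening'],3)/" d.py; python3 d.py 16 1
```

```text
t 20.2333 [ 427.3 -222.2  135.4] yaw 94.2 [ 0.032  0.003 -0.021  0.005  0.003 -0.02 ] op 0.551 [-0.3  0.2  0.4]
place [315.  178.8] 0.82 [ 422.2 -219.2]
place [309.8 276.2] 0.72 [ 424.2 -328.3]
trace [311.  277.2] 0.75 292 332 263 327 at40 [ 424.9 -309.1]
trace [317.6 184.7] 0.56 293 338 158 210 at40 [ 424.6 -216.4]
side [(0.7, [435.0, -221.0]), (0.64, [416.0, -337.0]), (0.55, [437.0, 47.0]), (0.53, [442.0, 202.0])]
scene [(0.67, [442.0, 63.0]), (0.47, [436.0, -321.0]), (0.46, [439.0, -211.0])]
```

View pics/w16.png

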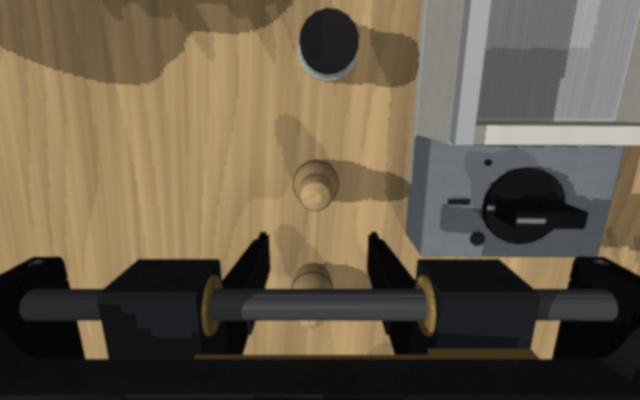

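```bash
cat > p.py <<'E'
from h import *
import sys
a=np.load('C.npy');C=(a[:9].reshape(3,3),a[9:18].reshape(3,3),a[18:])
for q in sys.argv[1:]:
    u,v,z=map(float,q.split(',')); print(q,at_z('wrist',(u,v),z,C).round(1)[:2])
E
python3 p.py 316,181,25 316,192,72 316,178.8,0 311,285,25
```

```text
316,181,25 [ 423.1 -215.9]
316,192,72 [ 423.2 -214.7]
316,178.8,0 [ 423.2 -219.1]
311,285,25 [ 425.8 -324.9]
```

```bash
python3 -c "
import cv2
im=cv2.imread('pics/w16.png')[140:230,260:380];cv2.imwrite('pics/w16z.png',cv2.resize(im,None,fx=6,fy=6,interpolation=cv2.INTER_CUBIC))"
```

```text
(no output)
```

View pics/w16z.png

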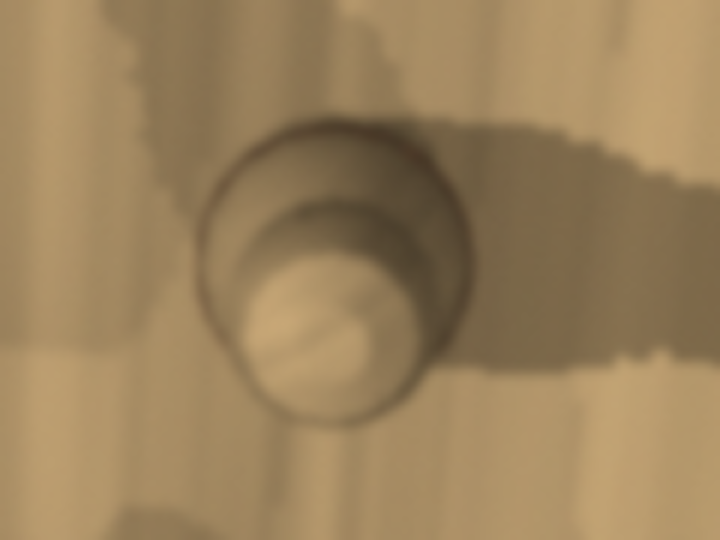

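Emit:
drive_tool(commands=[{"dx":-4.3,"dy":4.7,"dz":-17,"yaw":0},{"dx":0,"dy":0,"dz":-30,"yaw":0},{"dx":0,"dy":0,"dz":-30,"yaw":0},{"dx":0,"dy":0,"dz":-20,"yaw":0},{"dx":0,"dy":0,"dz":0,"yaw":0}])

```text
t: 21.0
eef_pos: [422.0, -215.9, 35.3]
tcp_rot: [-3.138, -0.003, 1.645]
ft_force: [-0.6, -0.1, -0.4]
opening: 0.552
```

Emit:
drive_tool(commands=[{"dx":0,"dy":0,"dz":-10,"yaw":0},{"dx":0,"dy":0,"dz":-10,"yaw":0},{"dx":0,"dy":0,"dz":-10,"yaw":0},{"dx":0,"dy":0,"dz":0,"yaw":0},{"dx":0,"dy":0,"dz":0,"yaw":0}])

```text
t: 21.42
eef_pos: [423.6, -217.1, 9.0]
tcp_rot: [3.141, 0.0, 1.645]
ft_force: [0.2, 0.1, 0.4]
opening: 0.551
```

Run:
```python
from h import *
s=env.state();p=s['eef_pos'];print(p,s['ft_force'],s['opening'])
im=save('wrist','w17')
c='side'
im=env.read_camera(c)[:,:,::-1].copy();u,v=map(int,proj(c,p+[0,0,36]));
z=cv2.resize(im[v-45:v+30,u-50:u+50],None,fx=7.8,fy=7.8,interpolation=cv2.INTER_CUBIC)
cv2.imwrite('pics/s17.png',z)
```

```text
[ 423.60723813 -217.10292996    8.96521478] [0.24920336 0.05267106 0.40223962] 0.5514396382548704
```

View pics/s17.png

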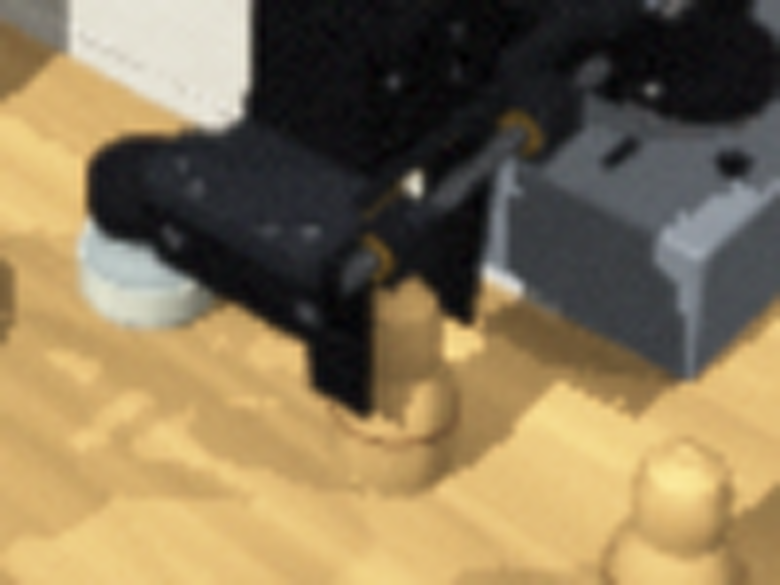

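View pics/w17.png

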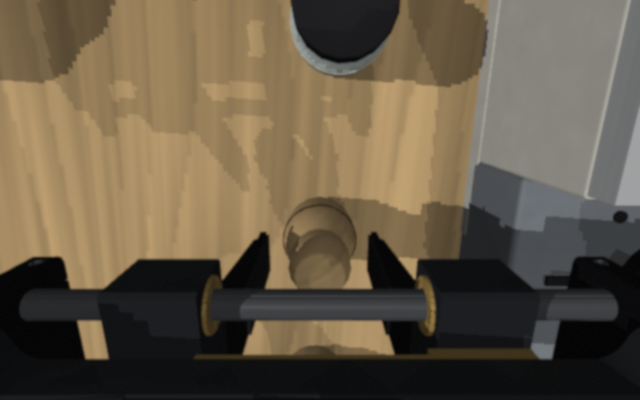

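Emit:
drive_tool(commands=[{"dx":0,"dy":0,"dz":0,"yaw":0},{"dx":0,"dy":0,"dz":0,"yaw":0},{"dx":0,"dy":0,"dz":0,"yaw":0},{"dx":0,"dy":0,"dz":0,"yaw":0},{"dx":0,"dy":0,"dz":0,"yaw":0}], grip=0)

```text
t: 21.93
eef_pos: [423.3, -217.1, 8.4]
tcp_rot: [3.141, 0.0, 1.644]
ft_force: [1.1, -0.2, 2.5]
opening: 0.32
```

Emit:
drive_tool(commands=[{"dx":0,"dy":0,"dz":10,"yaw":0},{"dx":0,"dy":0,"dz":25,"yaw":0},{"dx":0,"dy":0,"dz":35,"yaw":0},{"dx":0,"dy":0,"dz":35,"yaw":0},{"dx":0,"dy":0,"dz":25,"yaw":0}])

```text
t: 22.35
eef_pos: [423.4, -217.2, 140.8]
tcp_rot: [3.14, 0.001, 1.644]
ft_force: [-0.1, 0.0, -0.9]
opening: 0.321
```

Emit:
drive_tool(commands=[{"dx":31,"dy":17,"dz":0,"yaw":0},{"dx":32,"dy":18,"dz":0,"yaw":0},{"dx":32,"dy":18,"dz":0,"yaw":0},{"dx":32,"dy":18,"dz":0,"yaw":0},{"dx":32,"dy":18,"dz":0,"yaw":0}])

```text
t: 22.77
eef_pos: [583.5, -126.9, 138.3]
tcp_rot: [-3.141, -0.0, 1.644]
ft_force: [0.2, 0.0, 0.1]
opening: 0.323
```

Emit:
drive_tool(commands=[{"dx":29,"dy":15.4,"dz":0,"yaw":0},{"dx":0,"dy":0,"dz":0,"yaw":0},{"dx":0,"dy":0,"dz":0,"yaw":0}])

```text
t: 23.02
eef_pos: [611.8, -111.6, 137.4]
tcp_rot: [-3.141, -0.0, 1.646]
ft_force: [-0.6, 0.2, -0.1]
opening: 0.323
```

Run:
```python
from h import *
s=env.state();p=s['eef_pos'];print(p,s['ft_force'],s['opening'],np.degrees(s['tcp_rot']))
save('side','side18');im=save('wrist','w18')
C=cal('wrist')
c0=np.array([605.3,-35.]);a=np.radians(4.3)
ex=np.array([np.cos(a),np.sin(a)]);ey=np.array([-np.sin(a),np.cos(a)])
print('offset in bay', (p[:2]-c0)@ex,(p[:2]-c0)@ey)
```

```text
[ 611.77205622 -111.58815766  137.42375933] [-0.56218615  0.17037193 -0.10062332] 0.3229975415600482 [-1.79946913e+02 -1.96604638e-02  9.43338751e+01]
offset in bay 0.7113556907246463 -76.85783875905724
```

View pics/w18.png

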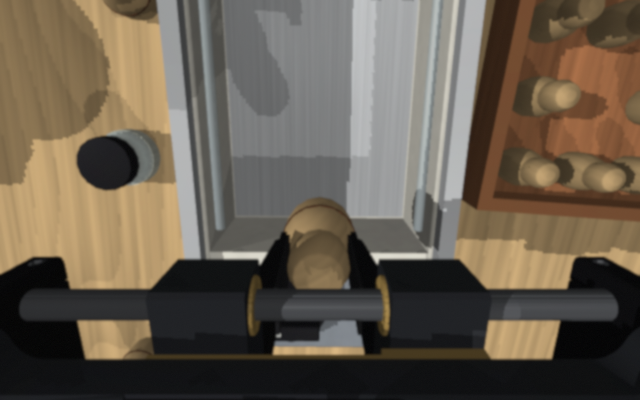

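Emit:
drive_tool(commands=[{"dx":0,"dy":0,"dz":-25,"yaw":0},{"dx":0,"dy":0,"dz":-30,"yaw":0},{"dx":0,"dy":0,"dz":-25,"yaw":0},{"dx":0,"dy":0,"dz":-16,"yaw":0},{"dx":0,"dy":0,"dz":0,"yaw":0}])

```text
t: 23.53
eef_pos: [608.6, -113.1, 39.3]
tcp_rot: [-3.136, -0.002, 1.643]
ft_force: [-1.0, 0.5, -1.0]
opening: 0.319
```

Emit:
drive_tool(commands=[{"dx":0,"dy":0,"dz":-10,"yaw":0},{"dx":0,"dy":0,"dz":-8,"yaw":0},{"dx":0,"dy":0,"dz":0,"yaw":0},{"dx":0,"dy":0,"dz":0,"yaw":0}])

```text
t: 23.87
eef_pos: [611.3, -112.9, 24.6]
tcp_rot: [3.141, 0.0, 1.644]
ft_force: [0.8, -0.3, -1.1]
opening: 0.32
```

Emit:
drive_tool(commands=[{"dx":0,"dy":0,"dz":-1.5,"yaw":0},{"dx":0,"dy":0,"dz":-1,"yaw":0},{"dx":0,"dy":0,"dz":-1,"yaw":0},{"dx":0,"dy":0,"dz":0,"yaw":0}])

```text
t: 24.2
eef_pos: [611.3, -112.6, 20.8]
tcp_rot: [3.141, 0.0, 1.644]
ft_force: [-0.4, -0.2, -1.1]
opening: 0.317
```

Emit:
drive_tool(commands=[{"dx":0,"dy":0,"dz":-0.7,"yaw":0},{"dx":0,"dy":0,"dz":0,"yaw":0}])

```text
t: 24.37
eef_pos: [611.4, -112.7, 20.4]
tcp_rot: [3.141, 0.0, 1.644]
ft_force: [-0.9, 0.9, 3.5]
opening: 0.317
```

Emit:
drive_tool(commands=[{"dx":0,"dy":0,"dz":0,"yaw":0},{"dx":0,"dy":0,"dz":0,"yaw":0},{"dx":0,"dy":0,"dz":0,"yaw":0},{"dx":0,"dy":0,"dz":15,"yaw":0},{"dx":0,"dy":0,"dz":25,"yaw":0}], grip=0.52)

```text
t: 24.78
eef_pos: [609.9, -112.3, 58.2]
tcp_rot: [-3.137, -0.002, 1.644]
ft_force: [-0.5, -0.4, 0.6]
opening: 0.518
```

Emit:
drive_tool(commands=[{"dx":0,"dy":0,"dz":35,"yaw":0},{"dx":0,"dy":0,"dz":35,"yaw":0},{"dx":0,"dy":0,"dz":0,"yaw":0},{"dx":0,"dy":0,"dz":0,"yaw":0},{"dx":0,"dy":0,"dz":0,"yaw":0}])

```text
t: 25.2
eef_pos: [610.9, -112.6, 129.5]
tcp_rot: [-3.141, -0.0, 1.644]
ft_force: [-0.2, -0.7, -0.8]
opening: 0.517
```

```bash
python3 d.py 19 1
```

```text
t 25.2 [ 610.9 -112.6  129.5] yaw 94.2 [-0.001  0.022  0.012 -0.001 -0.    -0.001] op 0.517 [-0.2 -0.7 -0.8]
place [317.9 189.5] 0.65 [ 609.3 -119. ]
place [288.4 344.1] 0.49 [ 589.  -303.3]
trace [317.2 195.3] 0.88 296 343 168 222 at40 [ 608.4 -115.1]
trace [128.7   6.8] 0.62 99 151 0 17 at40 [451.8  24.7]
side [(0.68, [432.0, 51.0]), (0.64, [426.0, -327.0]), (0.63, [442.0, 210.0]), (0.41, [637.0, -103.0])]
scene [(0.69, [447.0, 223.0]), (0.64, [444.0, 57.0]), (0.51, [417.0, -351.0]), (0.51, [599.0, -119.0])]
```

View pics/w19.png

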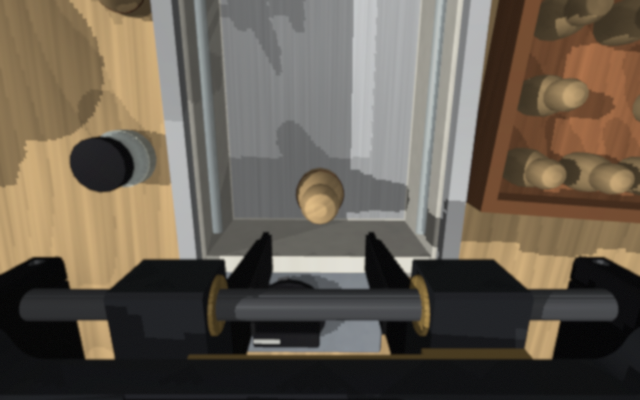

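View pics/scene19.png

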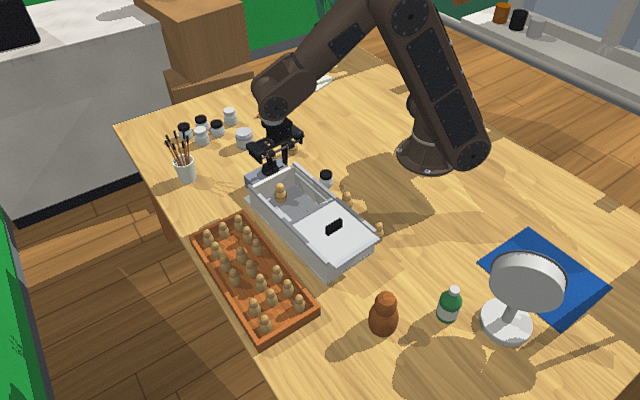

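Emit:
drive_tool(commands=[{"dx":-23.2,"dy":-26.7,"dz":1,"yaw":0},{"dx":-23.2,"dy":-26.7,"dz":1,"yaw":0},{"dx":-23.2,"dy":-26.7,"dz":1,"yaw":0},{"dx":-23.2,"dy":-26.7,"dz":1,"yaw":0},{"dx":-23.2,"dy":-26.7,"dz":1,"yaw":0}], grip=0.55)

```text
t: 25.97
eef_pos: [494.0, -247.1, 134.9]
tcp_rot: [-3.142, -0.0, 1.645]
ft_force: [0.4, -0.5, 0.1]
opening: 0.549
```

Emit:
drive_tool(commands=[{"dx":-23.2,"dy":-26.7,"dz":1,"yaw":0},{"dx":-23.2,"dy":-26.7,"dz":1,"yaw":0},{"dx":-23.2,"dy":-26.7,"dz":1,"yaw":0},{"dx":0,"dy":0,"dz":0,"yaw":0},{"dx":0,"dy":0,"dz":0,"yaw":0}])

```text
t: 26.38
eef_pos: [424.7, -327.4, 138.0]
tcp_rot: [3.142, -0.0, 1.641]
ft_force: [-0.3, 0.0, 0.4]
opening: 0.548
```

```bash
python3 d.py 20; python3 -c "
import cv2
im=cv2.imread('pics/w20.png')[130:250,240:400];cv2.imwrite('pics/w20z.png',cv2.resize(im,None,fx=5,fy=5,interpolation=cv2.INTER_CUBIC))"
```

```text
t 26.3833 [ 424.7 -327.4  138. ] yaw 94.0 [ 0.053  0.002 -0.001  0.006  0.     0.019] op 0.548 [-0.3  0.   0.4]
place [321.1 179.7] 0.93 [ 425.9 -325.4]
trace [321.9 188.6] 0.94 300 345 166 219 at40 [ 426.3 -325.6]
```

View pics/w20z.png

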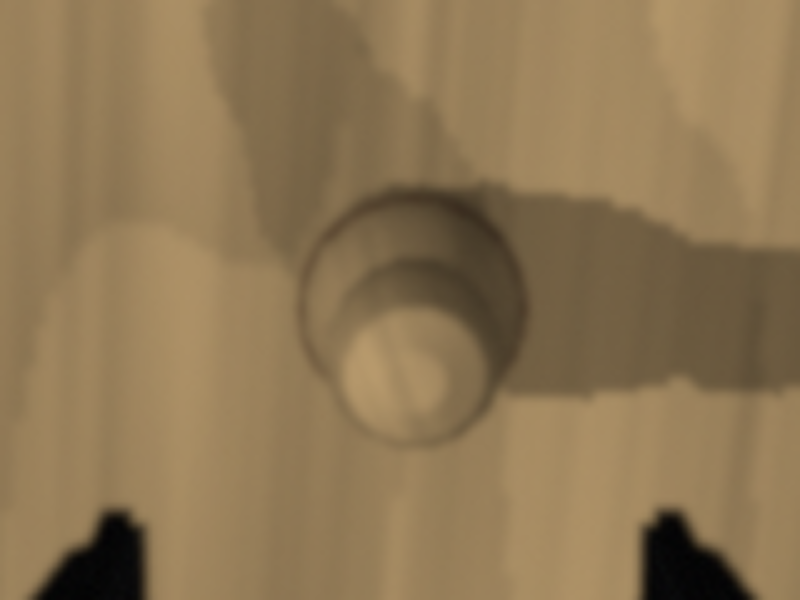

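```bash
python3 p.py 323,205,70 322.6,190,30; python3 -c "
from h import *
s=env.state();print(s['eef_pos'],s['qvel'].round(3))"
```

```text
323,205,70 [ 427.3 -331.7]
322.6,190,30 [ 427.3 -328.8]
[ 426.17790531 -325.57266014  137.90974156] [ 0.012 -0.     0.    -0.    -0.001 -0.002]
```

Emit:
drive_tool(commands=[{"dx":0.8,"dy":-3.2,"dz":-19,"yaw":0},{"dx":0,"dy":0,"dz":-30,"yaw":0},{"dx":0,"dy":0,"dz":-30,"yaw":0},{"dx":0,"dy":0,"dz":-20,"yaw":0},{"dx":0,"dy":0,"dz":0,"yaw":0}])

```text
t: 26.95
eef_pos: [425.9, -327.1, 35.6]
tcp_rot: [-3.138, -0.004, 1.646]
ft_force: [-0.6, 0.4, -0.8]
opening: 0.544
```

Emit:
drive_tool(commands=[{"dx":0,"dy":0,"dz":-10,"yaw":0},{"dx":0,"dy":0,"dz":-10,"yaw":0},{"dx":0,"dy":0,"dz":-10,"yaw":0},{"dx":0,"dy":0,"dz":0,"yaw":0},{"dx":0,"dy":0,"dz":0,"yaw":0}])

```text
t: 27.37
eef_pos: [426.5, -329.4, 9.0]
tcp_rot: [-3.141, -0.0, 1.644]
ft_force: [-0.0, 0.3, 0.5]
opening: 0.549
```

Emit:
drive_tool(commands=[{"dx":0,"dy":0,"dz":0,"yaw":0},{"dx":0,"dy":0,"dz":0,"yaw":0},{"dx":0,"dy":0,"dz":0,"yaw":0},{"dx":0,"dy":0,"dz":0,"yaw":0},{"dx":0,"dy":0,"dz":0,"yaw":0}], grip=0)

```text
t: 27.78
eef_pos: [426.6, -329.6, 9.3]
tcp_rot: [3.141, 0.0, 1.644]
ft_force: [0.3, -0.4, 1.9]
opening: 0.321
```

Emit:
drive_tool(commands=[{"dx":0,"dy":0,"dz":10,"yaw":0},{"dx":0,"dy":0,"dz":25,"yaw":0},{"dx":0,"dy":0,"dz":35,"yaw":0},{"dx":0,"dy":0,"dz":35,"yaw":0},{"dx":0,"dy":0,"dz":25,"yaw":0}])

```text
t: 28.2
eef_pos: [426.7, -329.6, 142.5]
tcp_rot: [3.14, 0.002, 1.644]
ft_force: [0.8, -1.4, -1.5]
opening: 0.322
```

Emit:
drive_tool(commands=[{"dx":20,"dy":29,"dz":0,"yaw":0},{"dx":20,"dy":29.5,"dz":0,"yaw":0},{"dx":20,"dy":29.5,"dz":0,"yaw":0},{"dx":20,"dy":29.5,"dz":0,"yaw":0},{"dx":20,"dy":29.5,"dz":0,"yaw":0}])

```text
t: 28.62
eef_pos: [527.0, -181.0, 140.0]
tcp_rot: [3.141, 0.0, 1.644]
ft_force: [0.5, -0.5, -0.1]
opening: 0.322
```

Emit:
drive_tool(commands=[{"dx":20,"dy":29.5,"dz":0,"yaw":0},{"dx":20,"dy":29.5,"dz":0,"yaw":0},{"dx":20,"dy":29.5,"dz":0,"yaw":0},{"dx":21,"dy":29,"dz":0,"yaw":0},{"dx":0,"dy":0,"dz":0,"yaw":0}])

```text
t: 29.03
eef_pos: [609.9, -60.4, 139.7]
tcp_rot: [3.14, -0.001, 1.648]
ft_force: [-1.0, -0.6, -0.5]
opening: 0.322
```

Emit:
drive_tool(commands=[{"dx":0,"dy":0,"dz":0,"yaw":0},{"dx":0,"dy":0,"dz":0,"yaw":0},{"dx":0,"dy":0,"dz":0,"yaw":0}])

```text
t: 29.28
eef_pos: [606.9, -65.8, 139.4]
tcp_rot: [-3.142, 0.0, 1.643]
ft_force: [-0.8, -0.7, -1.0]
opening: 0.319
```

```bash
python3 d.py 21
```

```text
t 29.2833 [606.9 -65.8 139.4] yaw 94.2 [-0.01   0.002 -0.    -0.    -0.002  0.003] op 0.319 [-0.8 -0.7 -1. ]
place [321.8 223.3] 0.79 [ 612.3 -111.2]
place [147.1  54. ] 0.76 [437.7  43.1]
trace [318.3 240.1] 0.6 286 354 198 287 at40 [ 608.9 -115.1]
trace [127.   44.3] 0.57 86 165 19 75 at40 [439.5  45.6]
trace [324.    9.9] 0.55 184 460 0 17 at40 [599.   82.8]
```

View pics/w21.png

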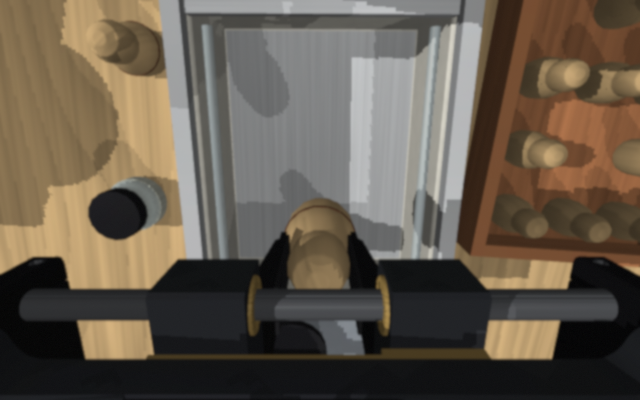

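Emit:
drive_tool(commands=[{"dx":0.5,"dy":1.5,"dz":-25,"yaw":0},{"dx":0,"dy":0,"dz":-30,"yaw":0},{"dx":0,"dy":0,"dz":-25,"yaw":0},{"dx":0,"dy":0,"dz":-16,"yaw":0},{"dx":0,"dy":0,"dz":0,"yaw":0}])

```text
t: 29.85
eef_pos: [606.0, -63.8, 40.0]
tcp_rot: [-3.137, -0.001, 1.643]
ft_force: [-1.6, -0.1, 0.1]
opening: 0.321
```

Emit:
drive_tool(commands=[{"dx":0,"dy":0,"dz":-11,"yaw":0},{"dx":0,"dy":0,"dz":-7,"yaw":0},{"dx":0,"dy":0,"dz":-2,"yaw":0},{"dx":0,"dy":0,"dz":0,"yaw":0},{"dx":0,"dy":0,"dz":0,"yaw":0}])

```text
t: 30.27
eef_pos: [608.3, -63.6, 23.6]
tcp_rot: [3.141, 0.0, 1.644]
ft_force: [-0.1, -0.2, -1.0]
opening: 0.32
```

Emit:
drive_tool(commands=[{"dx":0,"dy":0,"dz":-1,"yaw":0},{"dx":0,"dy":0,"dz":0,"yaw":0}])

```text
t: 30.43
eef_pos: [608.1, -63.5, 22.5]
tcp_rot: [3.141, 0.0, 1.644]
ft_force: [-0.2, -0.1, -1.4]
opening: 0.319
```

Emit:
drive_tool(commands=[{"dx":0,"dy":0,"dz":-1,"yaw":0},{"dx":0,"dy":0,"dz":-0.6,"yaw":0},{"dx":0,"dy":0,"dz":0,"yaw":0}])

```text
t: 30.68
eef_pos: [608.3, -63.5, 21.3]
tcp_rot: [3.14, 0.0, 1.644]
ft_force: [-0.5, -0.3, 5.9]
opening: 0.322
```

Emit:
drive_tool(commands=[{"dx":0,"dy":0,"dz":0,"yaw":0},{"dx":0,"dy":0,"dz":0,"yaw":0},{"dx":0,"dy":0,"dz":0,"yaw":0},{"dx":0,"dy":0,"dz":15,"yaw":0},{"dx":0,"dy":0,"dz":25,"yaw":0}], grip=0.52)

```text
t: 31.1
eef_pos: [606.6, -63.2, 58.7]
tcp_rot: [-3.137, -0.001, 1.644]
ft_force: [0.0, -0.9, 0.8]
opening: 0.516
```

Emit:
drive_tool(commands=[{"dx":0,"dy":0,"dz":35,"yaw":0},{"dx":0,"dy":0,"dz":35,"yaw":0},{"dx":-20,"dy":13,"dz":0,"yaw":0},{"dx":-30,"dy":20,"dz":0,"yaw":0},{"dx":-30,"dy":20,"dz":0,"yaw":0}])

```text
t: 31.52
eef_pos: [527.1, -10.2, 130.6]
tcp_rot: [3.141, 0.0, 1.643]
ft_force: [0.7, 0.6, 0.2]
opening: 0.52
```

Emit:
drive_tool(commands=[{"dx":-30,"dy":20,"dz":0,"yaw":0},{"dx":-30,"dy":20,"dz":0,"yaw":0},{"dx":-28,"dy":18,"dz":0,"yaw":0},{"dx":0,"dy":0,"dz":0,"yaw":0},{"dx":0,"dy":0,"dz":0,"yaw":0}], grip=0.55)

```text
t: 31.93
eef_pos: [439.2, 48.2, 130.9]
tcp_rot: [3.141, 0.0, 1.646]
ft_force: [-0.4, 0.5, 1.3]
opening: 0.549
```

Emit:
drive_tool(commands=[{"dx":0,"dy":0,"dz":0,"yaw":0},{"dx":0,"dy":0,"dz":0,"yaw":0},{"dx":0,"dy":0,"dz":0,"yaw":0}])

```text
t: 32.18
eef_pos: [440.7, 47.0, 130.3]
tcp_rot: [3.141, 0.0, 1.644]
ft_force: [-0.2, -0.0, -0.1]
opening: 0.548
```

```bash
python3 d.py 22 1; python3 -c "
import cv2,numpy as np
im=cv2.imread('pics/w22.png')[130:250,240:400];a=cv2.imread('pics/scene22.png')[130:250,220:380]
cv2.imwrite('pics/w22z.png',np.vstack([cv2.resize(im,None,fx=4,fy=2.5),cv2.resize(a,None,fx=4,fy=2.5,interpolation=cv2.INTER_CUBIC)]))"
```

```text
t 32.1833 [440.7  47.  130.3] yaw 94.2 [-0.003 -0.     0.004 -0.001 -0.     0.001] op 0.548 [-0.2 -0.  -0.1]
place [315.5 184.3] 0.56 [436.5  45.6]
trace [316.3 190.3] 0.78 294 341 166 219 at40 [437.2  48.8]
trace [332.8   6.9] 0.67 310 357 0 20 at40 [439.5 196. ]
side [(0.78, [442.0, 202.0]), (0.7, [619.0, -58.0]), (0.66, [629.0, -113.0]), (0.56, [428.0, 44.0])]
scene [(0.67, [599.0, -74.0]), (0.49, [438.0, 212.0]), (0.42, [600.0, -103.0]), (0.4, [436.0, 64.0])]
```

View pics/w22.png

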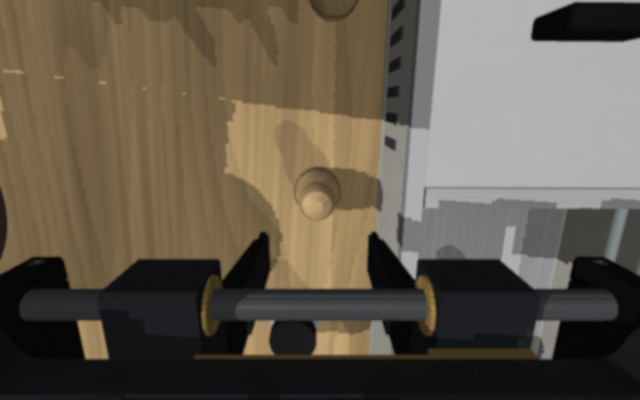

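View pics/w22z.png

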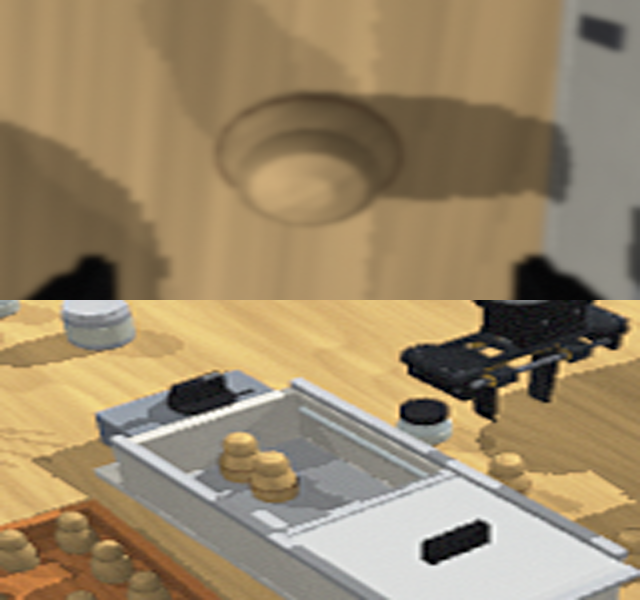

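```bash
python3 p.py 316.3,205,72 317.3,190.5,30
```

```text
316.3,205,72 [437.6  45.2]
317.3,190.5,30 [438.2  46.7]
```

Emit:
drive_tool(commands=[{"dx":-2.7,"dy":-0.7,"dz":-16,"yaw":0},{"dx":0,"dy":0,"dz":-30,"yaw":0},{"dx":0,"dy":0,"dz":-30,"yaw":0},{"dx":0,"dy":0,"dz":-18,"yaw":0},{"dx":0,"dy":0,"dz":0,"yaw":0}])

```text
t: 32.95
eef_pos: [435.7, 46.8, 33.8]
tcp_rot: [-3.137, -0.001, 1.644]
ft_force: [-0.3, 0.6, 0.5]
opening: 0.55
```

Emit:
drive_tool(commands=[{"dx":0,"dy":0,"dz":-9,"yaw":0},{"dx":0,"dy":0,"dz":-9,"yaw":0},{"dx":0,"dy":0,"dz":-9,"yaw":0},{"dx":0,"dy":0,"dz":0,"yaw":0},{"dx":0,"dy":0,"dz":0,"yaw":0}])

```text
t: 33.37
eef_pos: [437.2, 46.8, 9.4]
tcp_rot: [-3.141, -0.0, 1.644]
ft_force: [0.9, 0.2, 0.4]
opening: 0.551
```

Emit:
drive_tool(commands=[{"dx":0,"dy":0,"dz":0,"yaw":0},{"dx":0,"dy":0,"dz":0,"yaw":0},{"dx":0,"dy":0,"dz":0,"yaw":0},{"dx":0,"dy":0,"dz":0,"yaw":0},{"dx":0,"dy":0,"dz":0,"yaw":0}], grip=0)

```text
t: 33.78
eef_pos: [437.4, 46.8, 9.7]
tcp_rot: [3.141, 0.0, 1.644]
ft_force: [-0.2, 1.5, 1.4]
opening: 0.32
```

Emit:
drive_tool(commands=[{"dx":0,"dy":0,"dz":10,"yaw":0},{"dx":0,"dy":0,"dz":25,"yaw":0},{"dx":0,"dy":0,"dz":35,"yaw":0},{"dx":0,"dy":0,"dz":35,"yaw":0},{"dx":0,"dy":0,"dz":25,"yaw":0}])

```text
t: 34.2
eef_pos: [437.4, 46.8, 142.0]
tcp_rot: [3.14, 0.0, 1.644]
ft_force: [0.8, -0.1, 0.1]
opening: 0.323
```

Emit:
drive_tool(commands=[{"dx":25,"dy":-9,"dz":0,"yaw":0},{"dx":32,"dy":-12,"dz":0,"yaw":0},{"dx":32,"dy":-12,"dz":0,"yaw":0},{"dx":32,"dy":-12,"dz":0,"yaw":0},{"dx":32,"dy":-12,"dz":0,"yaw":0}])

```text
t: 34.62
eef_pos: [591.5, -10.8, 139.6]
tcp_rot: [3.141, 0.0, 1.644]
ft_force: [1.3, 0.2, -1.3]
opening: 0.321
```

Emit:
drive_tool(commands=[{"dx":14,"dy":-5.3,"dz":0,"yaw":0},{"dx":0,"dy":0,"dz":0,"yaw":0},{"dx":0,"dy":0,"dz":0,"yaw":0},{"dx":0,"dy":0,"dz":0,"yaw":0},{"dx":0,"dy":0,"dz":0,"yaw":0}])

```text
t: 35.03
eef_pos: [603.2, -15.0, 139.6]
tcp_rot: [-3.141, -0.0, 1.645]
ft_force: [-0.9, 1.4, -1.2]
opening: 0.318
```

Emit:
drive_tool(commands=[{"dx":0,"dy":0,"dz":-25,"yaw":0},{"dx":0,"dy":0,"dz":-30,"yaw":0},{"dx":0,"dy":0,"dz":-25,"yaw":0},{"dx":0,"dy":0,"dz":-15,"yaw":0},{"dx":0,"dy":0,"dz":0,"yaw":0}])

```text
t: 35.45
eef_pos: [602.0, -14.8, 41.9]
tcp_rot: [-3.137, -0.001, 1.645]
ft_force: [-0.1, -0.7, -1.0]
opening: 0.323
```

Emit:
drive_tool(commands=[{"dx":0,"dy":0,"dz":-11,"yaw":0},{"dx":0,"dy":0,"dz":-7,"yaw":0},{"dx":0,"dy":0,"dz":-2,"yaw":0},{"dx":0,"dy":0,"dz":0,"yaw":0},{"dx":0,"dy":0,"dz":0,"yaw":0}])

```text
t: 35.87
eef_pos: [604.5, -15.5, 25.0]
tcp_rot: [3.141, 0.0, 1.644]
ft_force: [0.0, 0.6, -0.4]
opening: 0.324
```

Lower in small steps to about 21.5, then release.

Emit:
drive_tool(commands=[{"dx":0,"dy":0,"dz":-1.5,"yaw":0},{"dx":0,"dy":0,"dz":-1.2,"yaw":0},{"dx":0,"dy":0,"dz":-0.7,"yaw":0},{"dx":0,"dy":0,"dz":0,"yaw":0}])

```text
t: 36.2
eef_pos: [604.6, -15.6, 21.6]
tcp_rot: [3.141, 0.0, 1.644]
ft_force: [0.2, -0.6, 3.6]
opening: 0.325
```

Emit:
drive_tool(commands=[{"dx":0,"dy":0,"dz":0,"yaw":0},{"dx":0,"dy":0,"dz":0,"yaw":0},{"dx":0,"dy":0,"dz":0,"yaw":0},{"dx":0,"dy":0,"dz":15,"yaw":0},{"dx":0,"dy":0,"dz":25,"yaw":0}], grip=0.52)

```text
t: 36.62
eef_pos: [602.8, -15.3, 59.3]
tcp_rot: [-3.137, -0.001, 1.644]
ft_force: [0.1, -0.1, 0.2]
opening: 0.514
```

Emit:
drive_tool(commands=[{"dx":0,"dy":0,"dz":35,"yaw":0},{"dx":0,"dy":0,"dz":35,"yaw":0},{"dx":-18,"dy":24,"dz":0,"yaw":0},{"dx":-24,"dy":32,"dz":0,"yaw":0},{"dx":-24,"dy":32,"dz":0,"yaw":0}])

```text
t: 37.03
eef_pos: [537.5, 72.9, 131.4]
tcp_rot: [3.141, 0.0, 1.643]
ft_force: [0.8, 1.0, -0.5]
opening: 0.521
```

Emit:
drive_tool(commands=[{"dx":-24,"dy":32,"dz":0,"yaw":0},{"dx":-24,"dy":32,"dz":0,"yaw":0},{"dx":-24,"dy":32,"dz":0,"yaw":0},{"dx":-24,"dy":32,"dz":0,"yaw":0},{"dx":-3,"dy":4,"dz":0,"yaw":0}], grip=0.55)

```text
t: 37.45
eef_pos: [435.6, 207.7, 131.2]
tcp_rot: [-3.14, -0.0, 1.648]
ft_force: [0.5, 0.0, 0.3]
opening: 0.547
```

Emit:
drive_tool(commands=[{"dx":0,"dy":0,"dz":0,"yaw":0},{"dx":0,"dy":0,"dz":0,"yaw":0},{"dx":0,"dy":0,"dz":0,"yaw":0},{"dx":0,"dy":0,"dz":0,"yaw":0},{"dx":0,"dy":0,"dz":0,"yaw":0}])

```text
t: 37.87
eef_pos: [439.9, 203.6, 130.9]
tcp_rot: [3.142, 0.0, 1.643]
ft_force: [0.1, -0.4, 0.4]
opening: 0.546
```

```bash
python3 d.py 23 1; python3 -c "
import cv2,numpy as np
im=cv2.imread('pics/w23.png')[130:250,240:400];a=cv2.imread('pics/scene23.png')[130:250,220:380]
cv2.imwrite('pics/w23z.png',np.vstack([cv2.resize(im,None,fx=4,fy=2.5),cv2.resize(a,None,fx=4,fy=2.5,interpolation=cv2.INTER_CUBIC)]))"
```

```text
t 37.8667 [439.9 203.6 130.9] yaw 94.1 [ 0.005 -0.001  0.003 -0.001  0.001  0.002] op 0.546 [ 0.1 -0.4  0.4]
place [316.7 171.9] 0.83 [436.  214.7]
trace [319.  177.8] 0.64 298 344 153 204 at40 [438.  216.8]
trace [529.7 186.3] 0.26 404 639 100 358 at40 [625.9 222.6]
side [(0.73, [615.0, -50.0]), (0.53, [640.0, -100.0]), (0.51, [441.0, 204.0]), (0.46, [623.0, -3.0])]
scene [(0.69, [615.0, -15.0]), (0.61, [597.0, -83.0]), (0.51, [436.0, 214.0])]
```

View pics/w23z.png

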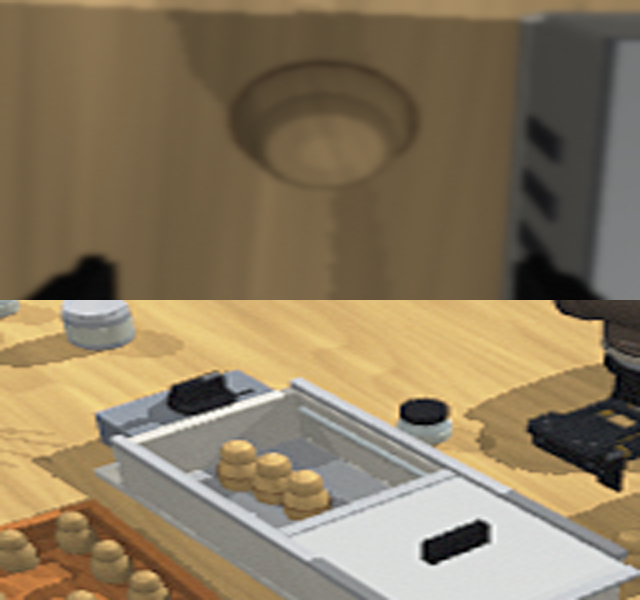

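View pics/w23.png

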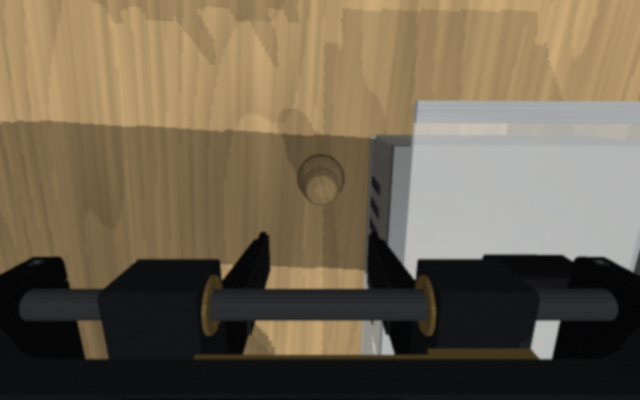

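```bash
python3 p.py 321.2,190,72 320.8,178,30
```

```text
321.2,190,72 [439.8 214.2]
320.8,178,30 [439.8 215.1]
```

Emit:
drive_tool(commands=[{"dx":-0.3,"dy":11,"dz":-10,"yaw":0},{"dx":0,"dy":0,"dz":-30,"yaw":0},{"dx":0,"dy":0,"dz":-30,"yaw":0},{"dx":0,"dy":0,"dz":-18,"yaw":0},{"dx":0,"dy":0,"dz":0,"yaw":0}], grip=0.47)

```text
t: 38.63
eef_pos: [437.0, 215.5, 39.5]
tcp_rot: [-3.136, 0.001, 1.645]
ft_force: [-0.0, -0.1, -0.1]
opening: 0.468
```

Emit:
drive_tool(commands=[{"dx":0,"dy":0,"dz":-12,"yaw":0},{"dx":0,"dy":0,"dz":-12,"yaw":0},{"dx":0,"dy":0,"dz":-10,"yaw":0},{"dx":0,"dy":0,"dz":0,"yaw":0},{"dx":0,"dy":0,"dz":0,"yaw":0}])

```text
t: 39.05
eef_pos: [438.9, 215.8, 9.2]
tcp_rot: [-3.141, 0.0, 1.644]
ft_force: [0.0, 0.0, 0.1]
opening: 0.471
```

Emit:
drive_tool(commands=[{"dx":0,"dy":0,"dz":0,"yaw":0},{"dx":0,"dy":0,"dz":0,"yaw":0},{"dx":0,"dy":0,"dz":0,"yaw":0},{"dx":0,"dy":0,"dz":0,"yaw":0},{"dx":0,"dy":0,"dz":0,"yaw":0}], grip=0)

```text
t: 39.47
eef_pos: [439.3, 215.6, 9.6]
tcp_rot: [3.14, -0.0, 1.644]
ft_force: [0.4, 0.3, 4.1]
opening: 0.325
```

Emit:
drive_tool(commands=[{"dx":0,"dy":0,"dz":10,"yaw":0},{"dx":0,"dy":0,"dz":25,"yaw":0},{"dx":0,"dy":0,"dz":35,"yaw":0},{"dx":0,"dy":0,"dz":35,"yaw":0},{"dx":0,"dy":0,"dz":35,"yaw":0}])

```text
t: 39.88
eef_pos: [438.3, 215.3, 151.2]
tcp_rot: [-3.141, 0.0, 1.644]
ft_force: [1.2, -0.3, -1.7]
opening: 0.321
```

Emit:
drive_tool(commands=[{"dx":16,"dy":-18,"dz":0,"yaw":0},{"dx":24,"dy":-27,"dz":0,"yaw":0},{"dx":24,"dy":-27,"dz":0,"yaw":0},{"dx":24,"dy":-27,"dz":0,"yaw":0},{"dx":24,"dy":-27,"dz":0,"yaw":0}])

```text
t: 40.3
eef_pos: [551.5, 88.1, 149.9]
tcp_rot: [3.141, 0.0, 1.645]
ft_force: [-0.2, 1.1, -0.7]
opening: 0.324
```

Emit:
drive_tool(commands=[{"dx":24,"dy":-27,"dz":0,"yaw":0},{"dx":24,"dy":-29,"dz":0,"yaw":0},{"dx":0,"dy":0,"dz":0,"yaw":0},{"dx":0,"dy":0,"dz":0,"yaw":0},{"dx":0,"dy":0,"dz":0,"yaw":0}])

```text
t: 40.72
eef_pos: [598.2, 33.7, 149.2]
tcp_rot: [-3.141, -0.0, 1.644]
ft_force: [-0.2, 0.6, -1.4]
opening: 0.321
```

Emit:
drive_tool(commands=[{"dx":0,"dy":0,"dz":0,"yaw":0},{"dx":0,"dy":0,"dz":0,"yaw":0}])

```text
t: 40.88
eef_pos: [598.3, 34.5, 149.4]
tcp_rot: [3.142, -0.0, 1.646]
ft_force: [-0.0, -0.2, -0.5]
opening: 0.32
```

```bash
python3 d.py 24
```

```text
t 40.8833 [598.3  34.5 149.4] yaw 94.3 [ 0.001  0.001 -0.004  0.001 -0.003 -0.002] op 0.32 [-0.  -0.2 -0.5]
place [319.6 225.1] 0.81 [602.  -16.6]
trace [329.9 336.1] 0.72 313 349 319 351 at40 [ 621.5 -128.4]
trace [317.7 242.1] 0.64 285 354 197 287 at40 [600.3 -21. ]
```

View pics/w24.png

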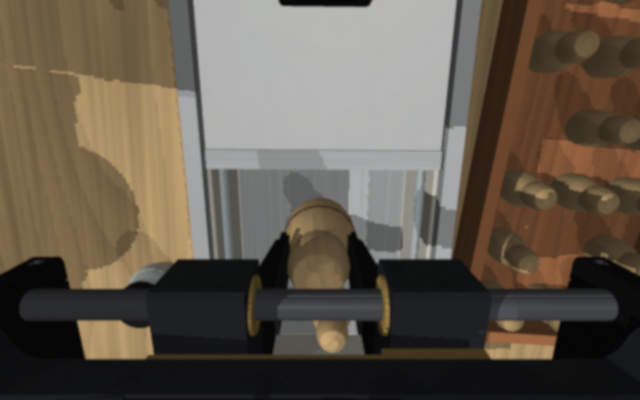

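Emit:
drive_tool(commands=[{"dx":2.2,"dy":-2,"dz":-20,"yaw":0},{"dx":0,"dy":0,"dz":-30,"yaw":0},{"dx":0,"dy":0,"dz":-30,"yaw":0},{"dx":0,"dy":0,"dz":-20,"yaw":0},{"dx":0,"dy":0,"dz":0,"yaw":0}])

```text
t: 41.45
eef_pos: [598.9, 31.9, 45.4]
tcp_rot: [-3.136, -0.001, 1.645]
ft_force: [-0.1, 0.4, -1.1]
opening: 0.319
```

Emit:
drive_tool(commands=[{"dx":0,"dy":0,"dz":-12,"yaw":0},{"dx":0,"dy":0,"dz":-8,"yaw":0},{"dx":0,"dy":0,"dz":-4,"yaw":0},{"dx":0,"dy":0,"dz":0,"yaw":0},{"dx":0,"dy":0,"dz":0,"yaw":0}])

```text
t: 41.87
eef_pos: [601.5, 31.5, 25.6]
tcp_rot: [3.141, 0.0, 1.644]
ft_force: [-0.6, -0.5, -1.1]
opening: 0.32
```

Emit:
drive_tool(commands=[{"dx":0,"dy":0,"dz":-1.5,"yaw":0},{"dx":0,"dy":0,"dz":-1,"yaw":0},{"dx":0,"dy":0,"dz":0,"yaw":0}])

```text
t: 42.12
eef_pos: [601.2, 31.5, 22.8]
tcp_rot: [3.141, 0.0, 1.644]
ft_force: [-0.1, 1.5, -1.2]
opening: 0.322
```

Emit:
drive_tool(commands=[{"dx":0,"dy":0,"dz":-1,"yaw":0},{"dx":0,"dy":0,"dz":-0.4,"yaw":0},{"dx":0,"dy":0,"dz":0,"yaw":0}])

```text
t: 42.37
eef_pos: [601.4, 31.5, 21.6]
tcp_rot: [3.141, 0.0, 1.644]
ft_force: [-0.6, 0.6, 3.0]
opening: 0.32
```

Emit:
drive_tool(commands=[{"dx":0,"dy":0,"dz":0,"yaw":0},{"dx":0,"dy":0,"dz":0,"yaw":0},{"dx":0,"dy":0,"dz":0,"yaw":0},{"dx":0,"dy":0,"dz":15,"yaw":0},{"dx":0,"dy":0,"dz":25,"yaw":0}], grip=0.5)

```text
t: 42.78
eef_pos: [599.7, 31.5, 59.4]
tcp_rot: [-3.137, -0.001, 1.644]
ft_force: [-0.4, 0.8, 0.1]
opening: 0.495
```

Emit:
drive_tool(commands=[{"dx":0,"dy":0,"dz":35,"yaw":0},{"dx":0,"dy":0,"dz":35,"yaw":0},{"dx":0,"dy":0,"dz":25,"yaw":0},{"dx":-20,"dy":-30,"dz":0,"yaw":0},{"dx":-20,"dy":-30,"dz":0,"yaw":0}])

```text
t: 43.2
eef_pos: [561.5, -28.2, 157.5]
tcp_rot: [3.138, 0.001, 1.647]
ft_force: [0.7, -0.4, 0.1]
opening: 0.501
```

Emit:
drive_tool(commands=[{"dx":10,"dy":-35,"dz":0,"yaw":0},{"dx":20,"dy":-35,"dz":0,"yaw":0},{"dx":10,"dy":-20,"dz":0,"yaw":0},{"dx":0,"dy":0,"dz":0,"yaw":0},{"dx":0,"dy":0,"dz":0,"yaw":0}])

```text
t: 43.62
eef_pos: [601.0, -119.4, 155.6]
tcp_rot: [-3.141, -0.0, 1.642]
ft_force: [-0.8, 1.2, -0.5]
opening: 0.496
```

```bash
python3 d.py 25 1
```

```text
t 43.6167 [ 601.  -119.4  155.6] yaw 94.1 [ 0.032 -0.017  0.028  0.003 -0.002  0.008] op 0.496 [-0.8  1.2 -0.5]
place [333.2 123.6] 0.85 [610.5 -61.6]
place [332.7  22. ] 0.79 [602.2  32.5]
place [338.2 165.8] 0.69 [ 619.5 -104.8]
place [330.6  76.1] 0.69 [604.1 -16. ]
trace [330.3  17.7] 0.93 308 358 0 45 at40 [599.   27.6]
trace [335.  120.7] 0.91 310 357 101 148 at40 [610.2 -57.1]
trace [343.7 171.1] 0.87 319 364 145 192 at40 [ 622.5 -103.1]
trace [334.3  74.4] 0.61 308 357 48 100 at40 [606.2 -17.4]
trace [302.4 276.2] 0.15 271 336 259 322 at40 [ 589.8 -216.6]
side [(0.64, [625.0, -2.0]), (0.6, [607.0, 30.0]), (0.6, [636.0, -97.0]), (0.44, [633.0, -45.0])]
scene [(0.69, [597.0, -68.0]), (0.59, [602.0, -32.0]), (0.52, [607.0, -107.0]), (0.45, [603.0, 27.0])]
```

View pics/w25.png

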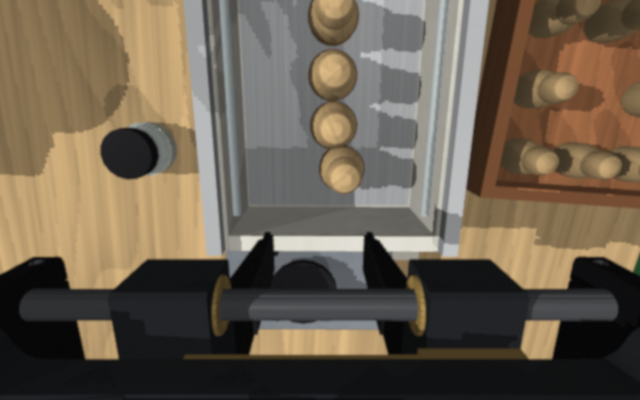

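View pics/scene25.png

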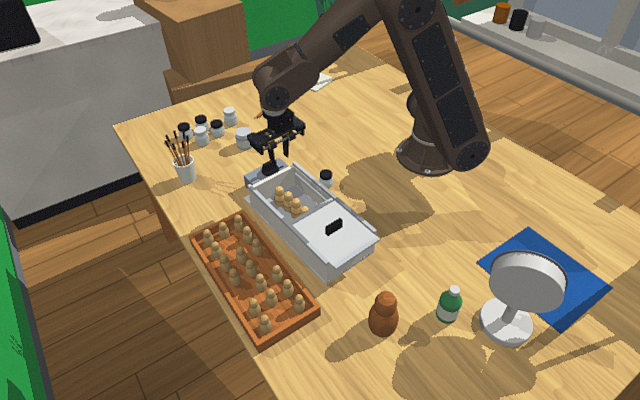

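View pics/side25.png

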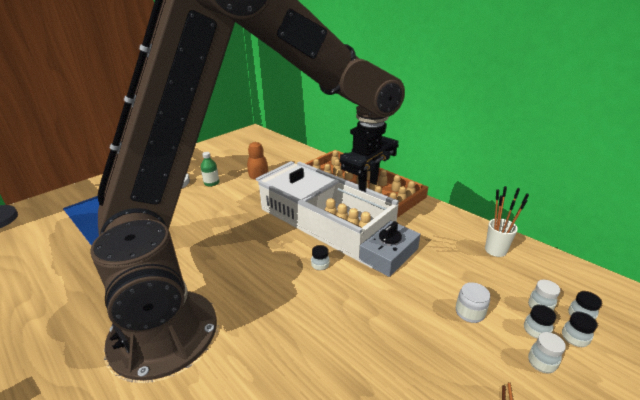

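Emit:
drive_tool(commands=[{"dx":-0.7,"dy":23,"dz":0,"yaw":-6.9},{"dx":-0.7,"dy":23,"dz":0,"yaw":-6.9},{"dx":-0.7,"dy":23,"dz":0,"yaw":-6.9},{"dx":-0.7,"dy":23,"dz":0,"yaw":-6.9},{"dx":-0.7,"dy":23,"dz":0,"yaw":-6.9}], grip=0.45)

```text
t: 44.38
eef_pos: [597.4, -2.0, 156.3]
tcp_rot: [3.141, -0.0, 1.037]
ft_force: [0.7, -0.6, 0.4]
opening: 0.449
```

Emit:
drive_tool(commands=[{"dx":-0.7,"dy":23,"dz":0,"yaw":-6.9},{"dx":-0.7,"dy":23,"dz":0,"yaw":-6.9},{"dx":-0.7,"dy":23,"dz":0,"yaw":-6.9},{"dx":-0.7,"dy":23,"dz":0,"yaw":-6.9},{"dx":-0.7,"dy":23,"dz":0,"yaw":-6.9}])

```text
t: 44.8
eef_pos: [593.8, 113.1, 156.3]
tcp_rot: [3.141, -0.0, 0.435]
ft_force: [0.7, -0.0, -0.1]
opening: 0.451
```

Emit:
drive_tool(commands=[{"dx":-0.7,"dy":23,"dz":0,"yaw":-6.9},{"dx":-0.7,"dy":23,"dz":0,"yaw":-6.9},{"dx":-0.6,"dy":22,"dz":0,"yaw":-6.9},{"dx":0,"dy":0,"dz":0,"yaw":0},{"dx":0,"dy":0,"dz":0,"yaw":0}])

```text
t: 45.22
eef_pos: [591.7, 180.6, 156.1]
tcp_rot: [3.141, 0.0, 0.083]
ft_force: [1.4, -0.5, -0.4]
opening: 0.448
```

Emit:
drive_tool(commands=[{"dx":0,"dy":0,"dz":0,"yaw":0},{"dx":0,"dy":0,"dz":0,"yaw":0}])

```text
t: 45.38
eef_pos: [592.1, 178.8, 156.2]
tcp_rot: [3.141, 0.0, 0.08]
ft_force: [0.1, 0.3, 0.1]
opening: 0.452
```

Run:
```python
from h import *
s=env.state();print(s['t'],s['eef_pos'],np.degrees(s['tcp_rot']),s['joints'])
C=cal('wrist');save('wrist','w26');np.save('C.npy',np.concatenate([x.ravel() for x in C]))
print([(d['conf'],d['pixel'],at_z('wrist',d['pixel'],140,C).round(1)) for d in env.place_of('guard_handle','wrist')])
```

```text
45.3833 [592.14288694 178.77342046 156.20434798] [1.79986752e+02 3.58974417e-03 4.60377178e+00] [ 1.86575786e-01  5.03531360e-01  1.60098748e+00 -2.59323351e-04
  1.03716065e+00  1.67715305e+00]
[(0.91, [317.3, 221.9], array([589.5, 178.7, 140. ]))]
```

View pics/w26.png

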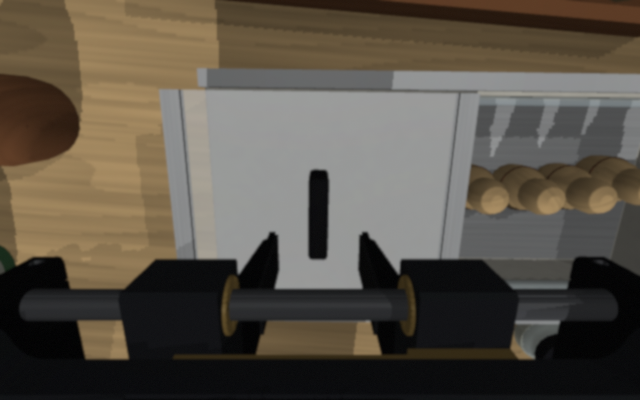

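Emit:
drive_tool(commands=[{"dx":0,"dy":0,"dz":-25,"yaw":0},{"dx":0,"dy":0,"dz":-25,"yaw":0},{"dx":0,"dy":0,"dz":-19,"yaw":0},{"dx":0,"dy":0,"dz":-10,"yaw":0},{"dx":0,"dy":0,"dz":0,"yaw":0}])

```text
t: 45.9
eef_pos: [591.3, 178.8, 75.2]
tcp_rot: [3.141, 0.003, 0.079]
ft_force: [-0.1, 1.2, -0.2]
opening: 0.448
```

Emit:
drive_tool(commands=[{"dx":0,"dy":0,"dz":0,"yaw":0},{"dx":0,"dy":0,"dz":0,"yaw":0},{"dx":0,"dy":0,"dz":0,"yaw":0},{"dx":0,"dy":0,"dz":0,"yaw":0},{"dx":0,"dy":0,"dz":0,"yaw":0}], grip=0)

```text
t: 46.32
eef_pos: [592.5, 179.5, 77.9]
tcp_rot: [3.141, -0.001, 0.079]
ft_force: [1.8, -18.4, 3.1]
opening: 0.154
```

Emit:
drive_tool(commands=[{"dx":0.7,"dy":-10,"dz":0,"yaw":0},{"dx":1.4,"dy":-20,"dz":0,"yaw":0},{"dx":1.4,"dy":-20,"dz":0,"yaw":0},{"dx":1.4,"dy":-20,"dz":0,"yaw":0},{"dx":1.4,"dy":-20,"dz":0,"yaw":0}])

```text
t: 46.73
eef_pos: [598.6, 88.7, 77.9]
tcp_rot: [-3.141, -0.001, 0.078]
ft_force: [-0.7, 2.3, 4.7]
opening: 0.146
```

Emit:
drive_tool(commands=[{"dx":1.4,"dy":-20,"dz":0,"yaw":0},{"dx":1.4,"dy":-20,"dz":0,"yaw":0},{"dx":1.4,"dy":-20,"dz":0,"yaw":0},{"dx":1.4,"dy":-20,"dz":0,"yaw":0},{"dx":1.2,"dy":-18,"dz":0,"yaw":0}])

```text
t: 47.15
eef_pos: [605.3, -9.8, 77.9]
tcp_rot: [-3.141, -0.001, 0.078]
ft_force: [-0.4, 3.2, 4.5]
opening: 0.147
```

Emit:
drive_tool(commands=[{"dx":0.7,"dy":-10,"dz":0,"yaw":0},{"dx":0.5,"dy":-8,"dz":0,"yaw":0},{"dx":0,"dy":0,"dz":0,"yaw":0},{"dx":0,"dy":0,"dz":0,"yaw":0}])

```text
t: 47.48
eef_pos: [606.5, -27.9, 77.9]
tcp_rot: [3.141, -0.001, 0.077]
ft_force: [-2.1, -2.1, 5.2]
opening: 0.143
```

Creep to the shut stop.

Emit:
drive_tool(commands=[{"dx":0.1,"dy":-2,"dz":0,"yaw":0},{"dx":0.1,"dy":-1.5,"dz":0,"yaw":0},{"dx":0,"dy":0,"dz":0,"yaw":0}])

```text
t: 47.73
eef_pos: [606.7, -30.7, 77.9]
tcp_rot: [3.141, -0.001, 0.078]
ft_force: [-2.1, -1.1, 5.4]
opening: 0.151
```

Emit:
drive_tool(commands=[{"dx":0.1,"dy":-1.5,"dz":0,"yaw":0},{"dx":0.1,"dy":-1.5,"dz":0,"yaw":0},{"dx":0,"dy":0,"dz":0,"yaw":0}])

```text
t: 47.98
eef_pos: [606.9, -33.6, 77.9]
tcp_rot: [3.142, -0.001, 0.078]
ft_force: [-1.7, -0.1, 5.1]
opening: 0.147
```

Emit:
drive_tool(commands=[{"dx":0,"dy":-1,"dz":0,"yaw":0},{"dx":0,"dy":-1,"dz":0,"yaw":0},{"dx":0,"dy":0,"dz":0,"yaw":0}])

```text
t: 48.23
eef_pos: [607.1, -35.5, 77.9]
tcp_rot: [3.142, -0.001, 0.078]
ft_force: [-2.1, 0.1, 5.3]
opening: 0.149
```

Emit:
drive_tool(commands=[{"dx":0,"dy":-1,"dz":0,"yaw":0},{"dx":0,"dy":-1,"dz":0,"yaw":0},{"dx":0,"dy":0,"dz":0,"yaw":0}])

```text
t: 48.48
eef_pos: [607.0, -35.5, 77.9]
tcp_rot: [-3.139, -0.001, 0.078]
ft_force: [-0.4, 13.7, 6.3]
opening: 0.149
```

Emit:
drive_tool(commands=[{"dx":0,"dy":-1,"dz":0,"yaw":0},{"dx":0,"dy":-1,"dz":0,"yaw":0},{"dx":0,"dy":0,"dz":0,"yaw":0}])

```text
t: 48.73
eef_pos: [607.0, -35.5, 77.9]
tcp_rot: [-3.137, -0.001, 0.078]
ft_force: [0.9, 26.5, 6.2]
opening: 0.141
```

Emit:
drive_tool(commands=[{"dx":0,"dy":3.7,"dz":0,"yaw":0},{"dx":0,"dy":0,"dz":0,"yaw":0},{"dx":0,"dy":0,"dz":0,"yaw":0}])

```text
t: 48.98
eef_pos: [607.0, -35.3, 77.9]
tcp_rot: [-3.141, -0.001, 0.078]
ft_force: [-1.2, 0.8, 6.0]
opening: 0.149
```

Emit:
drive_tool(commands=[{"dx":0,"dy":0,"dz":0,"yaw":0},{"dx":0,"dy":0,"dz":0,"yaw":0},{"dx":0,"dy":0,"dz":0,"yaw":0},{"dx":0,"dy":0,"dz":15,"yaw":0},{"dx":0,"dy":0,"dz":25,"yaw":0}], grip=0.4)

```text
t: 49.4
eef_pos: [605.5, -35.3, 115.3]
tcp_rot: [-3.141, 0.005, 0.079]
ft_force: [0.4, -0.4, -0.4]
opening: 0.392
```

Emit:
drive_tool(commands=[{"dx":0,"dy":0,"dz":30,"yaw":0},{"dx":-1,"dy":-15,"dz":0,"yaw":0},{"dx":-2,"dy":-25,"dz":0,"yaw":0},{"dx":-2,"dy":-30,"dz":0,"yaw":0},{"dx":0,"dy":0,"dz":0,"yaw":0}])

```text
t: 49.82
eef_pos: [601.5, -109.4, 147.0]
tcp_rot: [3.14, -0.0, 0.076]
ft_force: [0.4, -0.4, -0.5]
opening: 0.4
```

Emit:
drive_tool(commands=[{"dx":0,"dy":0,"dz":0,"yaw":0},{"dx":0,"dy":0,"dz":0,"yaw":0},{"dx":0,"dy":0,"dz":0,"yaw":0}])

```text
t: 50.07
eef_pos: [601.8, -104.6, 146.9]
tcp_rot: [-3.141, 0.0, 0.079]
ft_force: [-0.1, 0.7, -0.7]
opening: 0.401
```

Run:
```python
from h import *
s=env.state();print(s['t'],s['eef_pos'],np.degrees(s['tcp_rot']),s['joints'])
C=cal('wrist');save('wrist','w27');np.save('C.npy',np.concatenate([x.ravel() for x in C]))
print([(d['conf'],d['pixel'],at_z('wrist',d['pixel'],140,C).round(1)) for d in env.place_of('guard_handle','wrist')])
print([(d['conf'],d['pixel'],at_z('wrist',d['pixel'],110,C).round(1)) for d in env.place_of('selector_grip','wrist')])
save('side','side27');save('scene','scene27')
a=cv2.imread('pics/scene27.png')[120:300,220:420];b=cv2.imread('pics/side27.png')[120:300,220:440]
cv2.imwrite('pics/c27.png',np.hstack([cv2.resize(a,(400,540)),cv2.resize(b,(400,540))]))
```

```text
50.0667 [ 601.7848798  -104.64153218  146.93150449] [-1.79992362e+02  2.01392281e-02  4.54657080e+00] [-2.80263475e-01  5.02708964e-01  1.63076363e+00  1.28335751e-06
  1.00849599e+00  1.21117956e+00]
[(0.8, [212.5, 211.6], array([604. , -36.3, 140. ]))]
[]
```

View pics/w27.png

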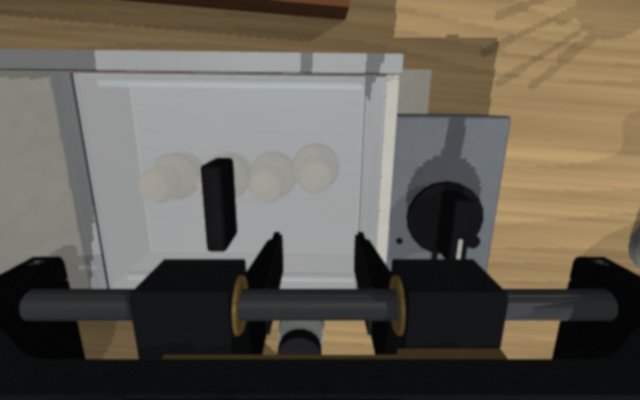

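View pics/c27.png

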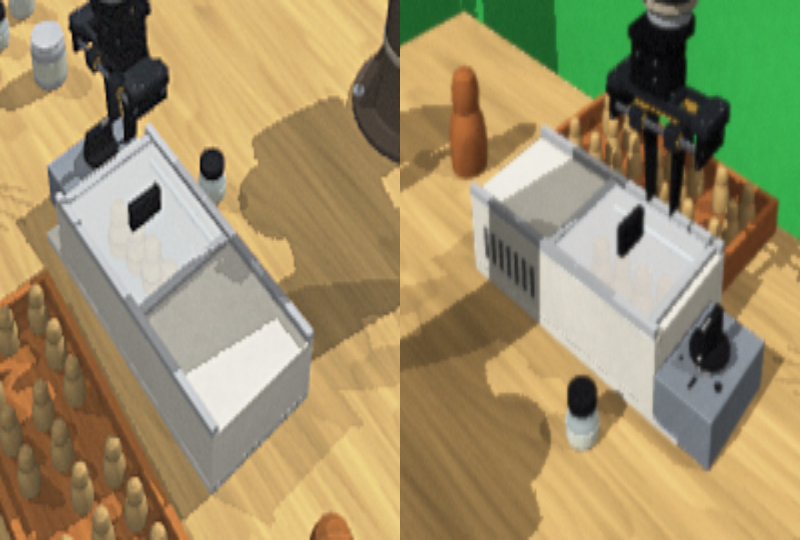

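Emit:
drive_tool(commands=[{"dx":-1.6,"dy":-29,"dz":0,"yaw":0},{"dx":-2,"dy":-30,"dz":0,"yaw":0},{"dx":-2,"dy":-30,"dz":0,"yaw":0},{"dx":-2,"dy":-20.4,"dz":0,"yaw":0},{"dx":0,"dy":0,"dz":0,"yaw":0}], grip=0.35)

```text
t: 50.73
eef_pos: [594.0, -217.9, 147.0]
tcp_rot: [3.141, -0.0, 0.076]
ft_force: [0.3, 0.1, -0.4]
opening: 0.353
```

Emit:
drive_tool(commands=[{"dx":0,"dy":0,"dz":0,"yaw":0},{"dx":0,"dy":0,"dz":0,"yaw":0},{"dx":0,"dy":0,"dz":-15,"yaw":0},{"dx":0,"dy":0,"dz":-25,"yaw":0},{"dx":0,"dy":0,"dz":0,"yaw":0}])

```text
t: 51.15
eef_pos: [592.7, -212.5, 103.7]
tcp_rot: [-3.139, 0.005, 0.08]
ft_force: [0.1, -0.6, -0.9]
opening: 0.351
```

Emit:
drive_tool(commands=[{"dx":0,"dy":0,"dz":0,"yaw":0},{"dx":0,"dy":0,"dz":0,"yaw":0}])

```text
t: 51.32
eef_pos: [594.8, -214.1, 108.2]
tcp_rot: [3.141, -0.001, 0.08]
ft_force: [0.3, -0.9, 0.3]
opening: 0.349
```

Run:
```python
from h import *
s=env.state();print(s['t'],s['eef_pos'],np.degrees(s['tcp_rot']),s['opening'])
C=cal('wrist');im=save('wrist','w28');np.save('C.npy',np.concatenate([x.ravel() for x in C]))
print([(d['conf'],d['pixel'],at_z('wrist',d['pixel'],110,C).round(1)) for d in env.place_of('selector_grip','wrist')])
cv2.imwrite('pics/w28z.png',cv2.convertScaleAbs(cv2.resize(im[100:300,200:440,::-1],None,fx=3.3,fy=3),alpha=1.8,beta=10))
```

```text
51.3167 [ 594.81388794 -214.0918956   108.18555537] [ 1.79975370e+02 -4.03928141e-02  4.56667688e+00] 0.34877176029453266
[(0.77, [319.7, 234.5], array([ 590.2, -215.9,  110. ]))]
```

View pics/w28z.png

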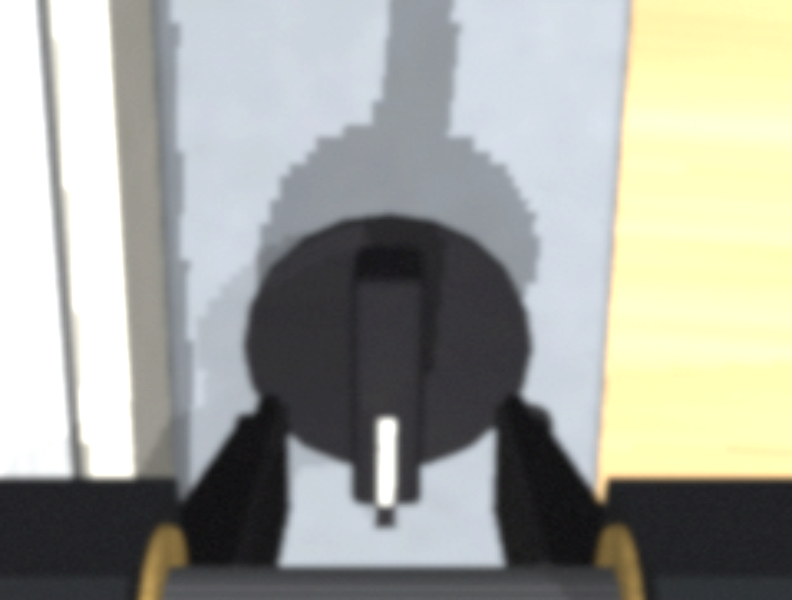

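Emit:
drive_tool(commands=[{"dx":-0.5,"dy":0,"dz":-20,"yaw":-0.2},{"dx":0,"dy":0,"dz":-18,"yaw":0},{"dx":0,"dy":0,"dz":-12,"yaw":0},{"dx":0,"dy":0,"dz":-7,"yaw":0},{"dx":0,"dy":0,"dz":0,"yaw":0}])

```text
t: 51.83
eef_pos: [593.4, -214.5, 49.3]
tcp_rot: [-3.141, 0.001, 0.075]
ft_force: [-1.0, 0.8, 0.5]
opening: 0.348
```

Emit:
drive_tool(commands=[{"dx":0,"dy":0,"dz":0,"yaw":0},{"dx":0,"dy":0,"dz":0,"yaw":0},{"dx":0,"dy":0,"dz":0,"yaw":0},{"dx":0,"dy":0,"dz":0,"yaw":0},{"dx":0,"dy":0,"dz":0,"yaw":0}], grip=0)

```text
t: 52.25
eef_pos: [594.0, -213.6, 51.1]
tcp_rot: [-3.14, -0.001, 0.075]
ft_force: [0.3, 7.5, 5.1]
opening: 0.142
```

Emit:
drive_tool(commands=[{"dx":0,"dy":0,"dz":0,"yaw":0},{"dx":0,"dy":0,"dz":4,"yaw":0},{"dx":0,"dy":0,"dz":4,"yaw":0},{"dx":0,"dy":0,"dz":4,"yaw":0},{"dx":0,"dy":0,"dz":0,"yaw":0}])

```text
t: 52.67
eef_pos: [593.8, -213.5, 62.1]
tcp_rot: [-3.14, -0.0, 0.075]
ft_force: [3.3, 4.6, -10.6]
opening: 0.145
```

Emit:
drive_tool(commands=[{"dx":0,"dy":0,"dz":0.5,"yaw":6},{"dx":0,"dy":0,"dz":0,"yaw":6},{"dx":0,"dy":0,"dz":0,"yaw":6},{"dx":0,"dy":0,"dz":0,"yaw":6},{"dx":0,"dy":0,"dz":0,"yaw":6}])

```text
t: 53.08
eef_pos: [593.7, -213.2, 61.8]
tcp_rot: [-3.139, -0.001, 0.604]
ft_force: [4.0, 7.4, -10.9]
opening: 0.143
```

Emit:
drive_tool(commands=[{"dx":0,"dy":0,"dz":0,"yaw":6},{"dx":0,"dy":0,"dz":0,"yaw":6},{"dx":0,"dy":0,"dz":0,"yaw":6},{"dx":0,"dy":0,"dz":0,"yaw":3.6},{"dx":0,"dy":0,"dz":0,"yaw":0}])

```text
t: 53.5
eef_pos: [593.6, -212.9, 61.8]
tcp_rot: [-3.139, -0.002, 0.98]
ft_force: [4.5, 7.7, -11.1]
opening: 0.146
```

Run:
```python
from h import *
s=env.state();print(s['t'],s['eef_pos'],np.degrees(s['tcp_rot']),s['opening'],s['ft_force'],s['moment'])
b=env.read_camera('side')[160:260,330:460,::-1];w=env.read_camera('wrist')[130:300,200:430,::-1]
cv2.imwrite('pics/c29.png',np.hstack([cv2.resize(b,None,fx=3,fy=4,interpolation=cv2.INTER_CUBIC),cv2.convertScaleAbs(cv2.resize(w,(390,400)),alpha=1.7,beta=10)]))
```

```text
53.5 [ 593.57619376 -212.94352594   61.76306118] [-1.79873268e+02 -8.76371270e-02  5.61496945e+01] 0.14603770480944817 [  4.45499974   7.65165846 -11.13947643] [ 1.44337575 -0.80704782 -0.04865953]
```

View pics/c29.png

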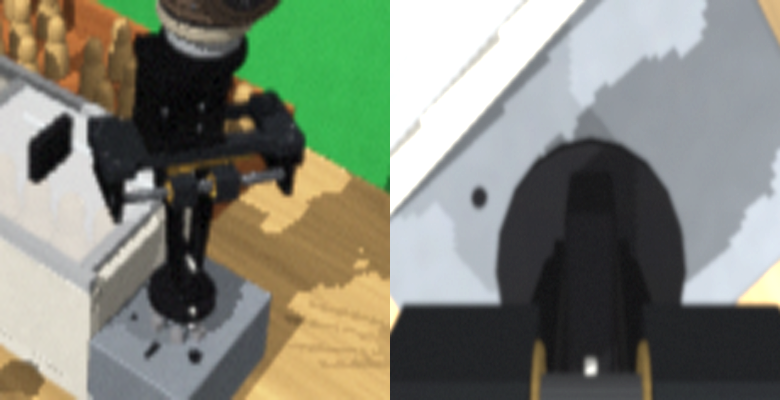

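Turned to the large dot; lower, release, retreat.

Emit:
drive_tool(commands=[{"dx":0,"dy":0,"dz":-4,"yaw":0},{"dx":0,"dy":0,"dz":-4,"yaw":0},{"dx":0,"dy":0,"dz":-3,"yaw":0},{"dx":0,"dy":0,"dz":0,"yaw":0},{"dx":0,"dy":0,"dz":0,"yaw":0}])

```text
t: 54.02
eef_pos: [593.6, -213.0, 51.2]
tcp_rot: [-3.14, -0.001, 0.976]
ft_force: [2.1, 8.2, -7.2]
opening: 0.144
```

Emit:
drive_tool(commands=[{"dx":0,"dy":0,"dz":0,"yaw":0},{"dx":0,"dy":0,"dz":0,"yaw":0},{"dx":0,"dy":0,"dz":0,"yaw":0},{"dx":0,"dy":0,"dz":12,"yaw":0},{"dx":0,"dy":0,"dz":20,"yaw":0}], grip=0.35)

```text
t: 54.43
eef_pos: [592.9, -214.5, 83.2]
tcp_rot: [-3.139, 0.001, 0.976]
ft_force: [-0.0, -0.2, 0.6]
opening: 0.345
```

Emit:
drive_tool(commands=[{"dx":0,"dy":0,"dz":25,"yaw":0},{"dx":0,"dy":0,"dz":30,"yaw":0},{"dx":0,"dy":0,"dz":30,"yaw":0},{"dx":-15,"dy":-25,"dz":10,"yaw":0},{"dx":-15,"dy":-25,"dz":10,"yaw":0}])

```text
t: 54.85
eef_pos: [564.2, -264.7, 191.9]
tcp_rot: [3.138, -0.0, 0.978]
ft_force: [0.4, -0.5, 0.3]
opening: 0.351
```

Emit:
drive_tool(commands=[{"dx":-15,"dy":-25,"dz":0,"yaw":0},{"dx":-15,"dy":-25,"dz":0,"yaw":0},{"dx":-15,"dy":-25,"dz":0,"yaw":0},{"dx":0,"dy":0,"dz":0,"yaw":0},{"dx":0,"dy":0,"dz":0,"yaw":0}])

```text
t: 55.27
eef_pos: [518.1, -340.9, 189.7]
tcp_rot: [3.14, 0.0, 0.973]
ft_force: [0.4, 0.1, 0.3]
opening: 0.351
```

Run:
```python
from h import *
s=env.state();print(s['t'],s['eef_pos'],s['opening'],s['ft_force'])
save('side','side30');save('scene','scene30');save('wrist','w30')
a=cv2.imread('pics/scene30.png')[120:260,230:390];b=cv2.imread('pics/side30.png')[160:280,300:440]
cv2.imwrite('pics/c30.png',np.hstack([cv2.resize(a,(400,540),interpolation=cv2.INTER_CUBIC),cv2.resize(b,(400,540),interpolation=cv2.INTER_CUBIC)]))
for c in('scene','side'):
  for q,z in [('selector_grip',110),('jar',0),('big_doll',0),('varnish',0),('paint_can',0),('guard_handle',140)]:
    print(c,q,[(round(d['conf'],2),at_z(c,d['pixel'],z).round().tolist()[:2]) for d in env.place_of(q,c)][:2])
```

```text
55.2667 [ 518.07049309 -340.9026978   189.73462836] 0.3512615232181867 [0.42168124 0.10406666 0.29165387]
scene selector_grip [(0.56, [593.0, -214.0])]
scene jar [(0.6, [599.0, 6.0]), (0.58, [416.0, -110.0])]
scene big_doll [(0.96, [630.0, 472.0]), (0.59, [425.0, -112.0])]
scene varnish [(0.93, [456.0, 540.0])]
scene paint_can [(0.91, [554.0, -455.0])]
scene guard_handle [(0.72, [636.0, -287.0]), (0.66, [610.0, -32.0])]
side selector_grip [(0.88, [587.0, -212.0])]
side jar [(0.59, [436.0, -100.0])]
side big_doll [(0.8, [638.0, 477.0])]
side varnish [(0.68, [469.0, 537.0])]
side paint_can [(0.56, [553.0, -479.0])]
side guard_handle [(0.78, [628.0, -16.0])]
```

View pics/c30.png

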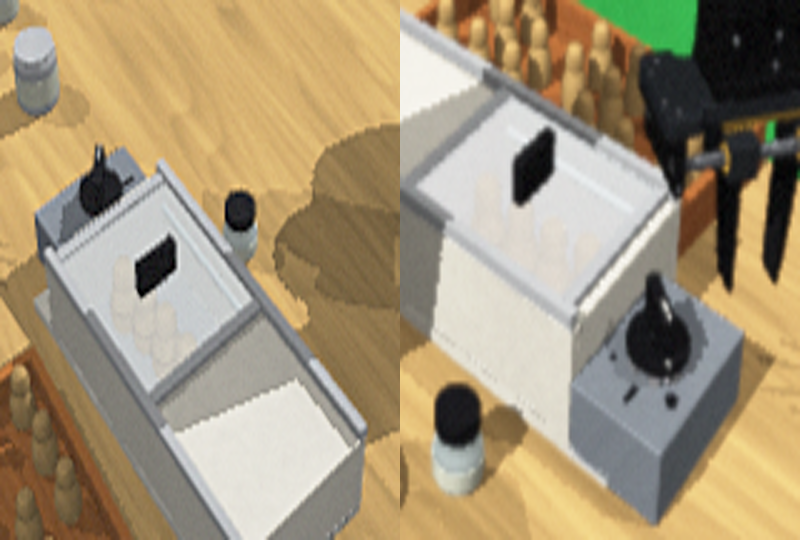

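View pics/w30.png

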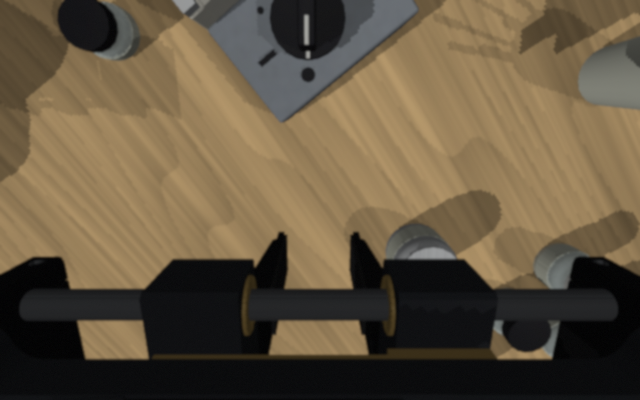

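View pics/scene30.png

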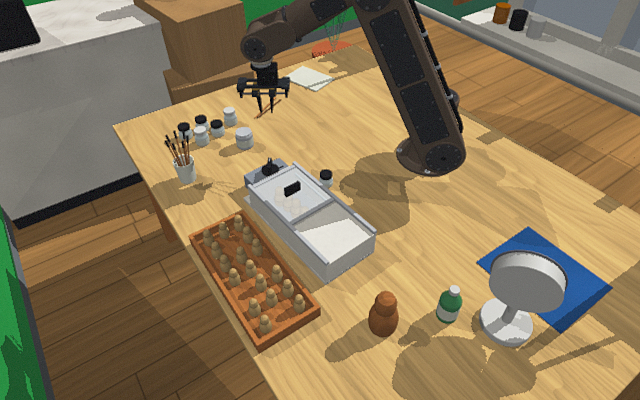

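```bash
python3 -c "
import cv2,numpy as np
a=cv2.imread('pics/side12.png')[205:265,360:440];b=cv2.imread('pics/side30.png')[205:265,360:440]
cv2.imwrite('pics/c31.png',np.hstack([cv2.resize(x,(400,400),interpolation=cv2.INTER_CUBIC) for x in(a,b)]))"
```

```text
(no output)
```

View pics/c31.png

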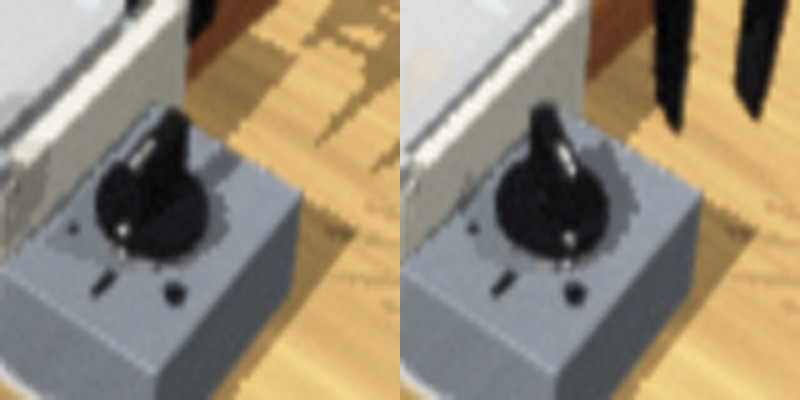

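The disc sits at the same height in both pictures, so the selector is home, and its pointer is at the large dot.

```bash
python3 -c "
from h import *
print(env.job_done(), env.state()['t'])"
```

```text
the job is handed in; nothing more can be done
the job is handed in; nothing more can be done
```

The whole job was carried out in the order asked and handed in at about 55 s; no verdict was given.

**What was done**
- **Lamp off:** I pulled the selector up, turned it to the bar mark and let it snap home.
- **Dolls:** I slid the guard open to its stop. I found four loose dolls, with no sign of a fifth, and stood all four on the bay floor.
- **Lamp on:** I slid the guard shut to its stop. With it shut, I pulled the selector up again, turned it to the large dot and released it.

**Last checks**
- **Selector:** the pointer is at the large dot, and the disc sits at the same height as when it was home at the off notch.
- **Guard:** the handle stopped at y = -35.5, straight over the measured bay centre.
- **Dolls:** all four look upright through the shut guard.
- **Bystanders:** the jar, bottle, can and big doll were found where they started, within the detector's scatter of roughly 1 to 3 cm.
- **Gripper:** it was well clear of everything when I handed in.

**What disagreed or went wrong**
- **Fingertip height:** the fingertips were about 36 mm higher than the reported TCP. My first grip on the selector closed on air above the bar, so I found the offset by touching the bar lightly (about 6 N) and corrected for it afterwards.
- **Guard stop:** I pushed against the open stop with up to about 60 N at the wrist, more than needed but below the 120 N limit.
- **Guard while gripping:** closing on the handle the first time seems to have moved the guard about 8 mm. The lamp was already off by then.
- **First doll:** the first doll I placed was later seen about 1 cm from where I put it. It was still upright in the bay.

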